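# Sort capped blanks by weight and index the swivel box to the handover click

### The arm

A 7-joint arm with a two-finger parallel gripper is mounted at the origin on a cart in front of the work surface, level with it; the furniture and walls round the work are solid. World frame = base frame: x ahead of the robot, y to its left, z up, the work surface at z = 0. Lengths are in mm, angles in rad, forces in N, time in s.
With the tool pointing down it reaches from about 425 to 1025 mm from the base axis. Payload 9.4 kg.
Tool frame: the origin (TCP) lies at the very end of the fingers, on their centre line; the grasp point (between the pads) lies 19 mm behind it (r.grasp_offset is the z of the grasp point in the tool frame, in mm); z points along the fingers, y is the direction in which the jaws open and shut (so a half turn about z gives the same grasp; the last joint's range is limited). The gripper opens to 85 mm and grips with 20 to 120 N. Pads are 22 mm wide; open, the fingers measure 114 mm over their backs; the gripper's body (76 mm by 85 mm) begins 54 mm behind the grasp point. The pads swing forward as they close: fully open they stand 13 mm farther back than shut.
Start: joints at [1.087, 0.599, -0.003, 1.599, 0.002, 0.943, -0.08], TCP at [286.852, -665.838, 199.375] pointing down, gripper open.
Joint ranges: [-2.57, 2.57], [-0.35, 1.97], [-1.29, 1.29], [0.11, 2.56], [-1.05, 4.19], [0.11, 1.86], [-2.63, 2.63]. Speed limits (rad/s): [2.22, 2.22, 3.01, 3.01, 3.14, 3.14, 3.14].

### API

Orientations are given as a unit quaternion [w, x, y, z].
In Python, from rig import r gives the robot as it stands.
- The arm moves only by the shell command python3 -m creep 'ROWS'. ROWS is a JSON object of lists of equal length, an entry for each row: "fingers": the gripper's target within -1 to 1 (fully open at 1, half-way at 0, shut at -1); "delta_pos": the shift along the tool's x, y, z in m, a list of three; "yaw": the turn about the tool's z in degrees. A call has 1 to 8 rows; each row is the pose to reach, as a shift and turn from the pose commanded when the call began, along the tool's axes at that moment; what a row does not reach only later rows make up. A row lasts 1/12 s, in which the tool goes at most 41.7 mm and 7.16 degrees, less where a joint would pass 70% of its speed; a pose out of reach is approached as far as the arm can. A call with a gripper value outside its range is refused whole. The fingers move at their own pace and stop on an object; the grip force is fixed at half the most. Time passes only in rows, so rows that repeat a pose let the fingers close. It gives the time, the measured TCP pose, the force and the opening at its end, in the units of the state.
- r.state(): the state, without advancing time (a new reading comes with each control period).
- r.snapshot(name): name is "scene" or "top" or "wrist"; returns a dict with "color" (480x640x3 uint8, red, green, blue), "z_map" (480x640 float32, mm along the optical axis (not along the pixel's ray), 0 where there is no reading), "intrinsics" (3x3 intrinsics, pixels), "rvec" (rotation vector, rad) and "tvec" (3), from world to camera coordinates, as OpenCV has them; the wrist camera has in their place "hand_eye" (4x4, takes a point from camera to tool coordinates, whose origin is the TCP and whose axes are the flange's). Camera axes: x right, y down, z forward; pixel columns grow to the right and rows downward; lengths in mm; the calibration is good to about 2 mm. A picture is of the moment at which its call begins: read the wrist's pose just before it.
- r.job_done(): hands the job in, once; it reports no verdict.
The state is a dict: "clock": time; "qpos": joint angles; "joint_velocities": joint speeds; "joint_efforts": joint torques, N m; "position": TCP position; "tcp_rot": TCP orientation; "contact_force": force on the tool from outside, world axes, zero at the start; "moment": the same for the moment, N m; "gripper_width": finger opening in mm.
Only numpy, scipy, OpenCV 4.12 (cv2) and the standard library are available. Lean on these libraries where they do the work, as an engineer would, in place of code of your own. Each camera call takes 0.05 s, during which the arm holds its last target.

### The job

Swing the clicking swivel stand by its upright handle post to the loading position, with its handle arm over the long zero mark, then sort the three to five capped square blanks on the bench, which look alike but can be told apart by lifting: heavy solid ones go inside the lidded box on the stand, light hollow ones into the open black stock tray. When all the solid ones are in the box, shut its lid fully while the stand is still at the zero mark, then turn the stand exactly four clicks clockwise (seen from above), without going past, and leave it settled there with the lid shut. Leave the other things on the bench where they are.

Things in the scene. Friction and masses are not known exactly. Their poses are not given: they have to be found in the camera images.
- swivel (a joint): angle of the swivel stand's turning plate in rad, 0 when the handle arm lies over the long zero mark of the base's scale, growing clockwise seen from above. It clicks every 30 degrees (0.5236 rad): a sprung roller pulls it into the nearest click from up to half a step away; getting over a click takes about 3 N at the handle post. Starts one or two clicks clockwise of the zero mark. Stops at -0.7 and 2.95
- swivel_axis (a point): point on the swivel's vertical turning axis, on the top face of the round grey base (base 196 mm across, 22 mm high, fixed to the bench). Its x axis points from the long zero mark (at the front, 71 to 91 mm out) through the axis; z up. It does not turn with the plate. Short white marks, one per click, go on from the long mark: one on its counter-clockwise side, five on its clockwise side
- swivel_post (a point): grip point of the upright black handle post at the outer end of the swivel's flat arm, 108 mm from the axis. Post 16 mm across with a 19 mm wide head, round, rigid with the plate; its head ends 23 mm above this point and its foot on the arm is 40 mm below it (about 74 mm and 34 mm above this bench are the point and the foot). It can be gripped from above at any yaw; it moves on a circle about swivel_axis
- transfer_box_in (a point): centre of the inner floor of the grey open-topped box screwed on the swivel plate, which turns with it (34 mm above the bench). Box outside 100 mm (its x) by 128 mm (its y) by 50 mm high, walls and floor 4 mm. Its own -x points toward the handle post, the lid is hinged on its +x rim. z up
- lid (a joint): opening angle of the box's flat lid in rad: 0 fully shut and flush on the rim, 2.2 fully open (leaning back, away from the handle post). It starts open at 1.95 to 2.2. A stiff hinge: it stays where it is left, and moving it takes 1 to 2 N at its edge, for instance with closed fingers pushing it over from behind its free edge and pressing it down
- lid_hinge (a point): point on the lid's hinge line, middle of the box's far (+x) upper rim, 80 mm above the bench. The point turns with the lid; with the lid shut its x axis points from the post to the hinge and y along the hinge. The lid is 100 mm (from the hinge toward the post) by 128 mm along the hinge, 6 mm thick, lying above the hinge line when shut
- lid_handle (a point): top end of the small black knob on the outer face of the lid, 70 mm from the hinge line, in the middle of its width; it stands 35 mm out from the face (41 mm from the hinge plane)
- stock_tray_in (a point): centre of the inner floor of the open black stock tray, heavy, on the bench (floor 4 mm above the bench). Tray outside 170 mm (its x) by 102 mm (its y) by 30 mm high, walls 4 mm. Overhead, a picking bin hangs 0.43 m above the bench over x 0.62 to 0.76, y -0.01 to 0.21, and a rail runs along x at y 0.22 to 0.25, 0.51 m above the bench: keep the wrist clear of them
- blank_a_center (a point): centre of one of the look-alike blanks: square steel bar 24 x 24 mm, 50 mm long along its own x axis, with black plastic caps on both ends, lying on the bench. All look the same; a solid one weighs about 240 g, a hollow one about 90 g (each within 15 percent). Which are which is to be found by lifting. Some may be absent
- blank_b_center (a point): centre of one of the look-alike blanks: square steel bar 24 x 24 mm, 50 mm long along its own x axis, with black plastic caps on both ends, lying on the bench. All look the same; a solid one weighs about 240 g, a hollow one about 90 g (each within 15 percent). Which are which is to be found by lifting. Some may be absent
- blank_c_center (a point): centre of one of the look-alike blanks: square steel bar 24 x 24 mm, 50 mm long along its own x axis, with black plastic caps on both ends, lying on the bench. All look the same; a solid one weighs about 240 g, a hollow one about 90 g (each within 15 percent). Which are which is to be found by lifting. Some may be absent
- blank_d_center (a point): centre of one of the look-alike blanks: square steel bar 24 x 24 mm, 50 mm long along its own x axis, with black plastic caps on both ends, lying on the bench. All look the same; a solid one weighs about 240 g, a hollow one about 90 g (each within 15 percent). Which are which is to be found by lifting. Some may be absent
- blank_e_center (a point): centre of one of the look-alike blanks: square steel bar 24 x 24 mm, 50 mm long along its own x axis, with black plastic caps on both ends, lying on the bench. All look the same; a solid one weighs about 240 g, a hollow one about 90 g (each within 15 percent). Which are which is to be found by lifting. Some may be absent
- blank_f_center (a point): centre of one of the look-alike blanks: square steel bar 24 x 24 mm, 50 mm long along its own x axis, with black plastic caps on both ends, lying on the bench. All look the same; a solid one weighs about 240 g, a hollow one about 90 g (each within 15 percent). Which are which is to be found by lifting. Some may be absent
- board: bystander: small green circuit board 36 x 60 x 12 mm lying on the bench, origin at its underside
- bolt: bystander: hexagon bolt standing on its head, 34 mm high, 17 mm wide, origin at its underside
- driver: bystander: slim black screwdriver 166 mm long lying on the bench, origin at its underside
Mind the look-alikes: they are no part of the job. Leave any green or pink look-alike of the part that bears blank_e_center alone.

How it is judged:
By the outcome, as a careful person would: the job done as asked, in the order asked, and still so for the second after the job is handed in, with the robot touching nothing.
Of blank_a, blank_d, blank_f only 1 to 2 are there at a start; the rules pass over those that are not, and their reading is None.
Of blank_b, blank_c, blank_e only 2 to 3 are there at a start; the rules pass over those that are not, and their reading is None.
At some moment in a run one of blank_a, blank_b, blank_c, blank_d, blank_e, blank_f may be knocked a few centimetres aside while the robot is not near it.
Once in a run the grip may slacken for a moment while it holds something.
It also fails if it takes over 210 s, if anything falls off the work surface, if the arm or the gripper's body presses on something with over 40 N, if the wrist force passes 120 N, or if a joint passes its speed limit or range.

## Working session

There is one attempt and no reset: what is moved stays moved. The work goes in short steps, Python scripts to look and compute and a shell command to move; the robot and the scene stay as the last step left them, time stands still between calls to the robot, and variables do not carry over. Pictures are saved under pics/ and viewed, and the job is handed in when it is done.

```bash
ls -la; mkdir -p pics
python3 - <<'E'
from rig import r
import cv2,numpy as np
print(r.state(), r.grasp_offset)
for n in ["scene","top","wrist"]:
    s=r.snapshot(n); cv2.imwrite(f"pics/{n}0.png",s["color"][:,:,::-1])
    print(n,{k:np.round(v,3).tolist() for k,v in s.items() if k not in("color","z_map")})
E
```

```text
total 12
drwxr-xr-x  3 agent agent 4096 Dec  6 21:35 .
drwxr-xr-x 23 root  root  4096 Dec  6 21:35 ..
drwxr-xr-x  2 agent agent 4096 Dec  6 21:35 pics
{'clock': 0.0, 'qpos': array([ 1.08734044,  0.60012623, -0.0025278 ,  1.60017844,  0.00182144,
        0.94293031, -0.07980718]), 'joint_velocities': array([-0.00105044,  0.00138059,  0.00100177,  0.00054505,  0.00111945,
       -0.00041688, -0.00212498]), 'joint_efforts': array([-1.09037278e-04, -7.76465964e+01,  1.56492680e+00, -2.58002776e+01,
        1.22856165e-02,  9.12341609e-03, -1.17101209e-05]), 'position': array([ 286.57367353, -665.34688332,  198.49911518]), 'tcp_rot': array([-7.81126607e-04,  9.79384388e-01,  2.02003831e-01, -2.50630554e-04]), 'contact_force': array([ 1.06961688, -0.05329946,  0.20379778]), 'moment': array([-0.04509288, -0.03746007,  0.01556029]), 'gripper_width': 85.67764993241049} -18.700000000000003
scene {'intrinsics': [[494.097, 0.0, 317.637], [0.0, 494.097, 247.432], [0.0, 0.0, 1.0]], 'rvec': [0.88, -2.347, 1.232], 'tvec': [340.91, 316.624, 566.707]}
top {'intrinsics': [[545.861, 0.0, 327.293], [0.0, 545.861, 234.9], [0.0, 0.0, 1.0]], 'rvec': [2.194, -2.156, 0.068], 'tvec': [-78.248, 529.24, 1145.798]}
wrist {'intrinsics': [[349.26, 0.0, 322.701], [0.0, 349.26, 237.594], [0.0, 0.0, 1.0]], 'hand_eye': [[0.0, -0.961, -0.276, 70.151], [1.0, 0.0, -0.0, 0.423], [0.001, -0.276, 0.961, -174.619], [0.0, 0.0, 0.0, 1.0]]}
```

View pics/scene0.png

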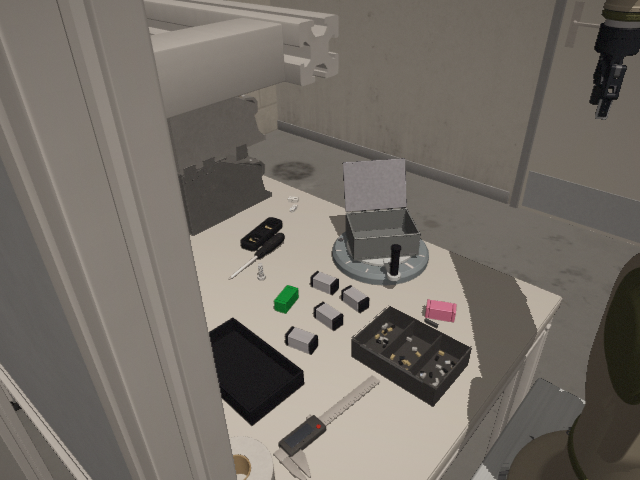

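View pics/top0.png

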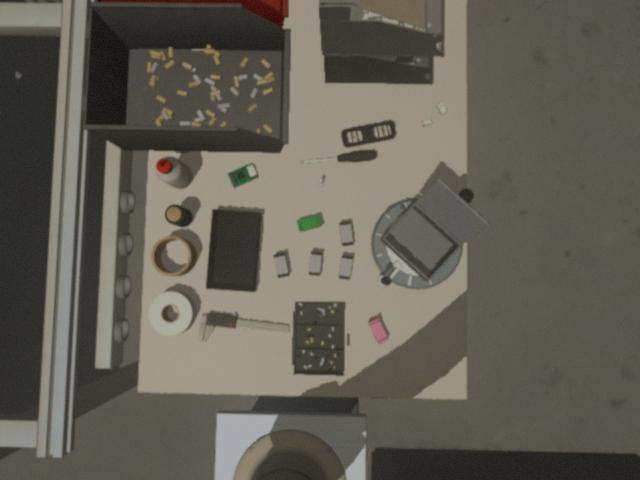

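View pics/wrist0.png

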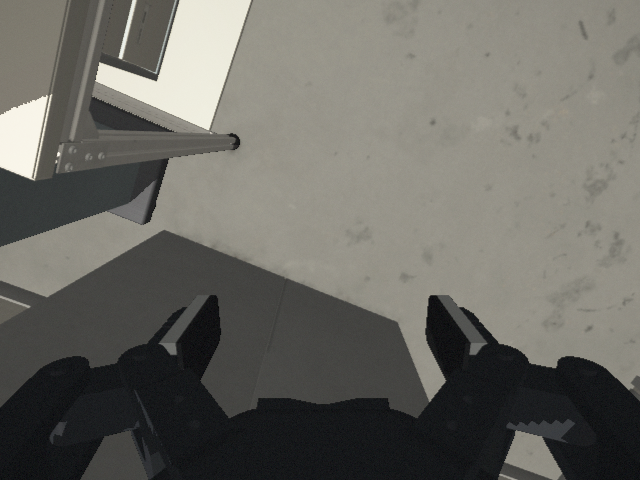

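The top view shows four blanks at (281,265), (315,262), (346,267) and (346,233), with the green look-alike at (310,222), the pink one at (378,329), the tray at (235,250), and the stand at (417,243) with its post at (386,281).

```bash
cat > h.py <<'E'
from rig import r
import cv2,numpy as np
from scipy.spatial.transform import Rotation as R
def cam(n):
    st=r.state(); s=r.snapshot(n); K=s["intrinsics"]
    if n=="wrist":
        q=st["tcp_rot"]; Rt=R.from_quat([q[1],q[2],q[3],q[0]]).as_matrix()
        H=s["hand_eye"]; A=Rt@H[:3,:3]; b=Rt@H[:3,3]+st["position"]
    else:
        Rm=cv2.Rodrigues(np.array(s["rvec"]))[0]; A=Rm.T; b=-Rm.T@np.array(s["tvec"]).ravel()
    return s,K,A,b
def cloud(c):
    s,K,A,b=c; z=s["z_map"]; v,u=np.mgrid[:480,:640]
    P=np.stack([(u-K[0,2])/K[0,0]*z,(v-K[1,2])/K[1,1]*z,z],-1)
    W=P@A.T+b; W[z==0]=np.nan; return W
def ray(c,u,v,zw):
    s,K,A,b=c; d=A@np.array([(u-K[0,2])/K[0,0],(v-K[1,2])/K[1,1],1]); return b+d*(zw-b[2])/d[2]
def proj(c,p):
    s,K,A,b=c; q=A.T@(np.array(p)-b); return K[0,0]*q[0]/q[2]+K[0,2],K[1,1]*q[1]/q[2]+K[1,2]
def save(c,name,crop=None,k=1):
    im=c[0]["color"][:,:,::-1]
    if crop: x0,y0,x1,y1=crop; im=im[y0:y1,x0:x1]
    cv2.imwrite("pics/"+name+".png",cv2.resize(im,None,fx=k,fy=k,interpolation=cv2.INTER_CUBIC))
def blanks(c,box,ths=(10,32)):
    W=cloud(c); x0,y0,x1,y1=box
    m=np.zeros((480,640),np.uint8); z=W[...,2]
    m[(z>ths[0])&(z<ths[1])]=255
    mm=np.zeros_like(m); mm[y0:y1,x0:x1]=m[y0:y1,x0:x1]
    n,l,st,ce=cv2.connectedComponentsWithStats(mm)
    out=[]
    for i in range(1,n):
        if st[i,4]<60: continue
        P=W[l==i]; t=P[P[:,2]>np.nanpercentile(P[:,2],90)-5]
        rc=cv2.minAreaRect(t[:,:2].astype(np.float32))
        bx=cv2.boxPoints(rc); e=[bx[1]-bx[0],bx[2]-bx[1]]; L=max(e,key=np.linalg.norm)
        print("px",ce[i].round(0),"ctr",np.round(rc[0],1),"z",np.nanmedian(t[:,2]).round(1),"size",np.round(rc[1],1),"yaw",np.degrees(np.arctan2(L[1],L[0])).round(1), "col",c[0]["color"][l==i].mean(0).round(0))
E
python3 - <<'E'
from h import *
c=cam("top"); save(c,"topA",(360,160,500,300),5); save(c,"topB",(200,200,360,300),5)
W=cloud(c); print(W[350,250],W[330,310])
blanks(c,(260,200,400,345))
print("base",ray(c,417,243,22))
E
```

```text
[282.20788433  92.20399517   0.69731787] [327.47857625 -35.58614549   5.5042096 ]
px [385. 238.] ctr [ 524.1 -194.8] z 25.5 size [149.6  52.8] yaw 0.1 col [107. 109. 102.]
px [309. 222.] ctr [556.9 -29.2] z 24.8 size [24.  48.6] yaw -74.4 col [ 66. 116.  65.]
px [346. 233.] ctr [ 535.5 -109. ] z 25.0 size [49.5 23.8] yaw 7.6 col [123. 119. 111.]
px [315. 263.] ctr [470.6 -43.9] z 24.7 size [23.7 49.2] yaw -3.2 col [125. 121. 113.]
px [281. 264.] ctr [466.   28.2] z 25.0 size [49.6 23.5] yaw 13.1 col [123. 118. 111.]
px [346. 267.] ctr [ 463.8 -109.3] z 24.6 size [23.5 48.6] yaw -8.0 col [126. 121. 114.]
px [396. 278.] ctr [ 442.8 -220.2] z 23.0 size [21.2 23.1] yaw -49.4 col [112. 114. 108.]
px [378. 330.] ctr [ 332.  -179.8] z 24.7 size [49.2 23.9] yaw 26.4 col [160. 106. 115.]
px [323. 324.] ctr [341.6 -59.4] z 29.1 size [ 2.  62.7] yaw -89.5 col [66. 64. 57.]
base [ 516.29568359 -259.9738464    22.        ]
```

View pics/topA.png

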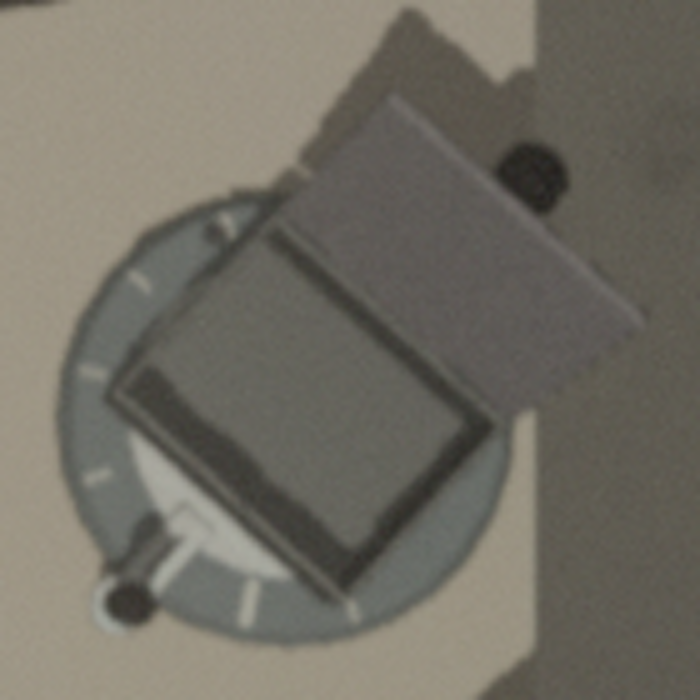

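View pics/topB.png

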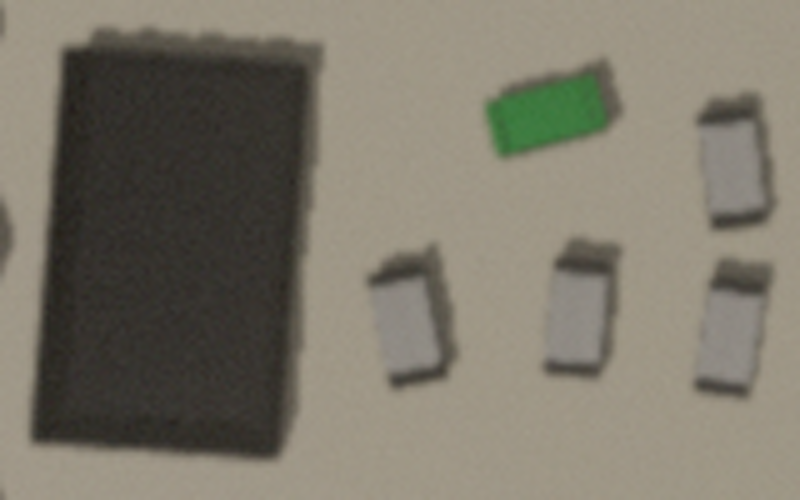

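```bash
cat >> h.py <<'E'
def tool():
    st=r.state(); q=st["tcp_rot"]; return st,R.from_quat([q[1],q[2],q[3],q[0]]).as_matrix()
def to(p,jaw=None):
    """delta in tool axes m to reach TCP p; jaw = world angle deg of jaw opening axis (mod 180)"""
    st,M=tool(); d=M.T@(np.array(p,float)-st["position"])/1000
    ja=np.degrees(np.arctan2(M[1,1],M[0,1])); yaw=0
    if jaw is not None: yaw=-((jaw-ja+90)%180-90)
    print("to",p,"delta",d.round(4).tolist(),"yaw",round(yaw,1),"jaw now",round(ja,1),"q7",round(st["qpos"][6],3),"tilt",M[:,2].round(3))
def brief():
    st,M=tool(); print("t",round(st["clock"],2),"p",st["position"].round(1),"F",st["contact_force"].round(2),"w",round(st["gripper_width"],1),"q",st["qpos"].round(2))
E
python3 - <<'E'
from h import *
c=cam("top"); W=cloud(c)
z=W[...,2]; 
m=(np.abs(z-22)<5)&(W[...,0]>400)&(W[...,0]<640)&(W[...,1]<-150)&(W[...,1]>-380)
P=W[m][:,:2]
(cx,cy),rad=cv2.minEnclosingCircle(P.astype(np.float32)); print("circle",cx,cy,rad)
from scipy.optimize import least_squares
# edge points by angle: max radius within each sector
a=np.degrees(np.arctan2(P[:,1]+260,P[:,0]-516)); rr=np.hypot(P[:,0]-516,P[:,1]+260)
E=[]
for k in range(-180,180,5):
    s=(a>=k)&(a<k+5)&(rr<110)
    if s.sum()>5 and rr[s].max()>85: E.append(P[s][np.argmax(rr[s])])
E=np.array(E); f=least_squares(lambda x:np.hypot(*(E-x[:2]).T)-97,[516,-260],loss="soft_l1"); print("axis",f.x,len(E),np.abs(f.fun).mean())
ax=f.x
for u,v in [(410,280.6),(430.4,282),(379.6,255.4),(378.4,234.6),(388,216),(405.6,204.4)]:
    p=ray(c,u,v,22); print("mark",p.round(1),np.hypot(*(p[:2]-ax)).round(1),np.degrees(np.arctan2(*(p[:2]-ax)[::-1])).round(1))
# post head
m=(z>88)&(z<105)&(W[...,0]<480)&(W[...,1]<-150)&(W[...,1]>-300)&(W[...,0]>380)
P=W[m]; v,u=np.nonzero(m); d=P-np.r_[ax,0]; k=np.hypot(d[:,0],d[:,1])>85
print("post",P[k].mean(0),np.median(P[k],0),k.sum(),u[k].mean(),v[k].mean())
p=np.median(P[k],0); print(np.hypot(*(p[:2]-ax)),np.degrees(np.arctan2(*(p[:2]-ax)[::-1])))
m=(z>20)&(z<40)&(W[...,1]>60)&(W[...,1]<200)&(W[...,0]>380)&(W[...,0]<600)
n,l,s,ce=cv2.connectedComponentsWithStats(m.astype(np.uint8))
for i in range(1,n):
    if s[i,4]>30: print("tray?",ce[i],s[i],W[l==i].min(0),W[l==i].max(0))
for n,p in [("tl",(213,210)),("tr",(261.5,213)),("bl",(207,288)),("br",(255,291))]: print(n,ray(c,*p,30).round(0))
to([286,-665,199],0)
E
```

```text
circle 517.2804565429688 -260.8033142089844 96.83919525146484
axis [ 518.19602463 -261.59855726] 52 1.1169973991889155
mark [ 436.4 -245.6   22. ] 83.3 168.9
mark [ 434.3 -288.6   22. ] 88.2 -162.1
mark [ 488.6 -180.9   22. ] 86.0 110.2
mark [ 532.8 -177.9   22. ] 85.0 80.1
mark [ 573.  -197.9   22. ] 84.0 49.3
mark [ 598.5 -235.2   22. ] 84.5 18.2
post [ 436.76841488 -188.91672815   96.19123884] [ 437.03153346 -188.3073404    96.67995484] 71 386.4507042253521 280.15492957746477
109.35847976031262 137.91808757671959
tray? [232.14052288 249.25653595] [206 209  55  83 612] [408.62967427  75.71683903  20.08361338] [581.82083262 184.99897072  36.73646316]
tl [579. 175.  30.]
tr [574.  72.  30.]
bl [413. 182.  30.]
br [409.  81.  30.]
to [286, -665, 199] delta [-0.0004, -0.0009, -0.0] yaw -66.7 jaw now -66.7 q7 -0.08 tilt [-0.     0.001 -1.   ]
```

Run:
```python
from h import *
to([436,-190,170],49.1)
```

```text
to [436, -190, 170] delta [0.3253, -0.3777, 0.0292] yaw 64.2 jaw now -66.7 q7 -0.08 tilt [-0.     0.001 -1.   ]
```

```bash
python3 -m creep '{"fingers":[1,1,1,1,1,1,1,1],"delta_pos":[[0.026,-0.03,0],[0.052,-0.06,0],[0.078,-0.09,0],[0.104,-0.12,0],[0.13,-0.15,0],[0.156,-0.18,0],[0.182,-0.21,0],[0.20,-0.23,0]],"yaw":[6,12,18,24,30,36,42,48]}'
python3 - <<'E'
from h import *
brief();to([436,-190,170],49.1)
E
```

```text
clock: 0.92
position: [380.3, -371.7, 199.4]
tcp_rot: [-0.001, 0.977, -0.215, -0.0]
contact_force: [0.3, 0.7, 1.2]
gripper_width: 85.4
t 0.92 p [ 380.3 -371.7  199.4] F [0.33 0.72 1.16] w 85.4 q [ 0.51  0.37  0.22  2.05 -0.12  0.73 -1.21]
to [436, -190, 170] delta [-0.0259, -0.1883, 0.0296] yaw 16.0 jaw now -114.9 q7 -1.206 tilt [ 0.     0.001 -1.   ]
```

```bash
python3 -m creep '{"fingers":[1,1,1,1,1,1,1,1],"delta_pos":[[-0.004,-0.031,0.005],[-0.008,-0.062,0.01],[-0.012,-0.093,0.015],[-0.016,-0.124,0.02],[-0.02,-0.155,0.025],[-0.0255,-0.185,0.03],[-0.0255,-0.188,0.03],[-0.0255,-0.188,0.03]],"yaw":[3,6,9,12,14,16,16,16]}'
python3 - <<'E'
from h import *
brief();to([436,-190,130],49.1)
c=cam("wrist"); save(c,"w1")
E
```

```text
clock: 1.58
position: [435.5, -192.0, 169.2]
tcp_rot: [-0.0, 0.938, -0.346, -0.0]
contact_force: [0.3, -0.5, 0.1]
gripper_width: 85.9
t 1.58 p [ 435.5 -192.   169.2] F [ 0.33 -0.49  0.1 ] w 85.9 q [ 0.1   0.36  0.27  2.2  -0.16  0.6  -1.8 ]
to [436, -190, 130] delta [-0.0009, -0.0018, 0.0392] yaw 0.5 jaw now -130.4 q7 -1.796 tilt [-0.     0.001 -1.   ]
```

View pics/w1.png

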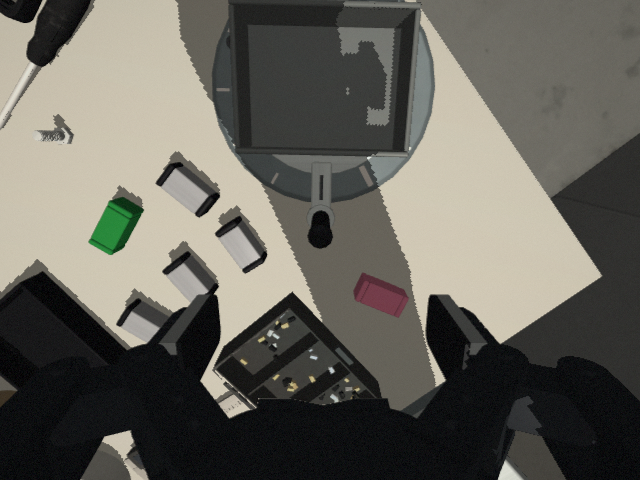

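Run:
```python
from h import *
c=cam("wrist"); W=cloud(c)
z=W[...,2]; m=(z>90)&(z<104)&(np.hypot(W[...,0]-436,W[...,1]+190)<30); P=W[m]; print(m.sum(),P.mean(0),P.min(0),P.max(0))
print("long mark",ray(c,368,176,22), "short",ray(c,276,178,22),ray(c,222,90,22))
to([436.5,-190,56],49.1)
```

```text
486 [ 437.40781323 -190.62418237   95.58285633] [ 428.15225827 -199.33380268   91.0739172 ] [ 446.10930918 -181.31629446   98.20198935]
long mark [ 435.89134183 -248.66359124   22.        ] short [ 489.15880631 -183.57826273   22.        ] [ 574.15592807 -199.10238379   22.        ]
to [436.5, -190, 56] delta [-0.0019, -0.0045, 0.1136] yaw 0.2 jaw now -130.7 q7 -1.794 tilt [ 0.    -0.001 -1.   ]
```

```bash
python3 -m creep '{"fingers":[1,1,1,1,1,1,1,1],"delta_pos":[[-0.001,-0.003,0.02],[-0.001,-0.003,0.04],[-0.001,-0.003,0.06],[-0.001,-0.003,0.08],[-0.001,-0.003,0.1],[-0.001,-0.003,0.113],[-0.001,-0.003,0.113],[-0.001,-0.003,0.113]],"yaw":[0,0,0,0,0,0,0,0]}' ; python3 -m creep '{"fingers":[-1,-1,-1,-1,-1,-1,-1,-1],"delta_pos":[[0,0,0],[0,0,0],[0,0,0],[0,0,0],[0,0,0],[0,0,0],[0,0,0],[0,0,0]],"yaw":[0,0,0,0,0,0,0,0]}'
python3 - <<'E'
from h import *
brief();to([411.4,-240.8,56],79.1)
E
```

```text
clock: 2.35
position: [435.4, -192.5, 56.2]
tcp_rot: [0.0, 0.937, -0.349, -0.001]
contact_force: [0.3, -0.0, -0.1]
gripper_width: 85.7
clock: 3.02
position: [436.7, -190.7, 57.0]
tcp_rot: [-0.0, 0.938, -0.347, 0.0]
contact_force: [-0.1, 1.6, 9.9]
gripper_width: 14.1
t 3.02 p [ 436.7 -190.7   57. ] F [-0.1   1.65  9.9 ] w 14.1 q [ 0.19  0.55  0.15  2.29 -0.26  0.31 -1.72]
to [411.4, -240.8, 56] delta [0.0135, 0.0545, 0.001] yaw -29.8 jaw now -130.7 q7 -1.716 tilt [ 0.001  0.    -1.   ]
```

```bash
python3 -m creep '{"fingers":[-1,-1,-1,-1,-1,-1,-1,-1],"delta_pos":[[0.0004,0.0094,0],[0.0016,0.0188,0],[0.0037,0.028,0],[0.0065,0.0369,0],[0.0101,0.0456,0],[0.0145,0.054,0],[0.0145,0.054,0],[0.0145,0.054,0]],"yaw":[-5,-10,-15,-20,-25,-30,-30,-30]}'
python3 - <<'E'
from h import *
brief();to([411.4,-240.8,56],79.1)
E
```

```text
clock: 3.68
position: [411.6, -241.6, 57.0]
tcp_rot: [-0.0, 0.996, -0.093, 0.0]
contact_force: [-0.8, 3.1, 11.2]
gripper_width: 14.4
t 3.68 p [ 411.6 -241.6   57. ] F [-0.77  3.11 11.24] w 14.4 q [ 0.4   0.55  0.01  2.28 -0.02  0.31 -1.32]
to [411.4, -240.8, 56] delta [-0.0004, -0.0007, 0.001] yaw 0.2 jaw now -100.7 q7 -1.324 tilt [ 0.  0. -1.]
```

```bash
python3 -m creep '{"fingers":[1,1,1,1,1,1,1,1],"delta_pos":[[0,0,0],[0,0,0],[0,0,0],[0,0,0],[0,0,-0.03],[0,0,-0.06],[0,0,-0.09],[0,0,-0.11]],"yaw":[0,0,0,0,0,0,0,0]}'
python3 - <<'E'
from h import *
brief()
c=cam("top"); save(c,"t2",(260,160,500,340),3.3)
blanks(c,(260,200,365,345))
W=cloud(c);z=W[...,2]
m=(z>88)&(z<102)&(np.hypot(W[...,0]-411,W[...,1]+241)<25);print(m.sum(),np.median(W[m],0))
E
```

```text
clock: 4.35
position: [412.2, -241.7, 168.6]
tcp_rot: [0.0, 0.996, -0.093, 0.001]
contact_force: [0.2, -0.8, 0.1]
gripper_width: 85.8
t 4.35 p [ 412.2 -241.7  168.6] F [ 0.25 -0.81  0.08] w 85.8 q [ 0.39  0.35  0.03  2.19 -0.02  0.6  -1.33]
px [309. 222.] ctr [557.  -29.4] z 25.0 size [24.  49.1] yaw -74.2 col [ 72. 124.  70.]
px [346. 233.] ctr [ 535.2 -109.1] z 24.8 size [48.9 23.8] yaw 7.9 col [131. 126. 119.]
px [315. 263.] ctr [470.5 -44.1] z 24.6 size [23.8 49.7] yaw -4.5 col [134. 129. 121.]
px [281. 264.] ctr [466.   28.2] z 24.7 size [49.8 23.8] yaw 13.4 col [131. 127. 119.]
px [346. 267.] ctr [ 463.8 -109. ] z 25.1 size [23.7 49.7] yaw -7.2 col [134. 129. 122.]
0 [nan nan nan]
  return _methods._mean(a, axis=axis, dtype=dtype,
  ret = um.true_divide(
```

View pics/t2.png

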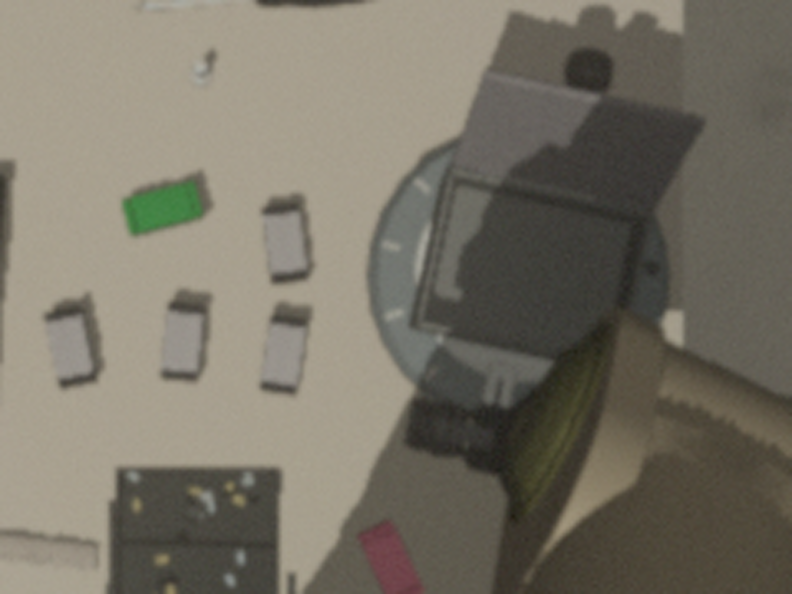

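```bash
cat >> h.py <<'E'
def weigh(n=12):
    F=[];T=[]
    for i in range(n):
        r.snapshot("wrist"); s=r.state(); F.append(s["contact_force"]); T.append(s["joint_efforts"])
    F=np.array(F);T=np.array(T); print("F mean",F.mean(0).round(2),"std",F.std(0).round(2),"tau",T.mean(0).round(2)); brief()
E
python3 - <<'E'
from h import *
to([464,-109,130],82.5)
E
```

```text
to [464, -109, 130] delta [0.0246, -0.1406, 0.0411] yaw -3.2 jaw now -100.7 q7 -1.327 tilt [ 0.005 -0.002 -1.   ]
```

```bash
python3 -m creep '{"fingers":[0.2,0.2,0.2,0.2,0.2,0.2,0.2,0.2],"delta_pos":[[0.005,-0.028,0.0],[0.01,-0.056,0.01],[0.015,-0.084,0.02],[0.02,-0.112,0.03],[0.025,-0.139,0.04],[0.025,-0.139,0.04],[0.025,-0.139,0.04],[0.025,-0.139,0.04]],"yaw":[-1,-2,-3,-3,-3,-3,-3,-3]}'
python3 - <<'E'
from h import *
weigh()
c=cam("wrist"); save(c,"w3"); W=cloud(c); blanks(c,(0,0,640,480))
to([464,-109,5],82.5)
E
```

```text
clock: 5.07
position: [461.9, -109.9, 126.2]
tcp_rot: [0.0, 0.998, -0.067, -0.0]
contact_force: [-0.7, -0.9, 0.4]
gripper_width: 51.4
F mean [-0.11 -0.12  0.04] std [0.52 0.73 0.31] tau [ -0.19 -52.17   1.19 -15.07   0.    -0.     0.  ]
t 5.67 p [ 462.2 -109.6  126.4] F [-1.32  0.71 -0.56] w 51.7 q [ 0.11  0.42  0.01  2.23 -0.01  0.49 -1.58]
px [430. 130.] ctr [ 523.5 -229.9] z 22.3 size [125.7 196.3] yaw -33.4 col [70. 74. 73.]
px [204. 119.] ctr [557.  -30.2] z 24.1 size [24.5 50.1] yaw -74.2 col [ 49. 143.  67.]
px [310. 133.] ctr [ 535.5 -109.8] z 24.0 size [49.8 24.3] yaw 8.0 col [94. 93. 91.]
px [ 69. 231.] ctr [495.2 127.6] z 29.5 size [100.5 169.8] yaw -2.9 col [16. 15. 16.]
px [323. 222.] ctr [ 463.9 -109.6] z 24.0 size [24.4 50.1] yaw -7.1 col [163. 159. 156.]
px [244. 225.] ctr [470.4 -45. ] z 24.0 size [24.3 50.5] yaw -4.5 col [157. 155. 151.]
px [161. 241.] ctr [465.8  27.2] z 24.1 size [49.9 25.1] yaw 13.4 col [137. 135. 131.]
px [534. 225.] ctr [ 452.8 -266.9] z 29.9 size [31.6  9.2] yaw 78.4 col [147. 153. 150.]
px [299. 309.] ctr [390.  -79.6] z 28.5 size [60.8  1.8] yaw 89.9 col [29. 28. 26.]
px [305. 324.] ctr [371.7 -79.7] z 16.0 size [15.5  4.9] yaw 71.8 col [129. 122.  97.]
px [277. 334.] ctr [366.  -55.7] z 17.8 size [22.5  9.9] yaw 16.7 col [88. 88. 80.]
px [296. 357.] ctr [342.  -68.8] z 28.6 size [ 2.7 77.6] yaw -90.0 col [28. 28. 26.]
px [  6. 380.] ctr [345.9 213.8] z 21.5 size [ 7.6 48.8] yaw -21.0 col [81. 79. 74.]
px [ 64. 372.] ctr [347.2 152.8] z 12.8 size [65.3 27.6] yaw 87.7 col [66. 65. 64.]
px [270. 381.] ctr [313.7 -40.1] z 16.6 size [16.8 14. ] yaw 35.9 col [79. 73. 58.]
px [317. 396.] ctr [294.1 -83.1] z 21.9 size [47.6 14.4] yaw 70.9 col [47. 46. 42.]
to [464, -109, 5] delta [0.0017, -0.0008, 0.1214] yaw -0.2 jaw now -97.7 q7 -1.584 tilt [ 0. -0. -1.]
```

View pics/w3.png

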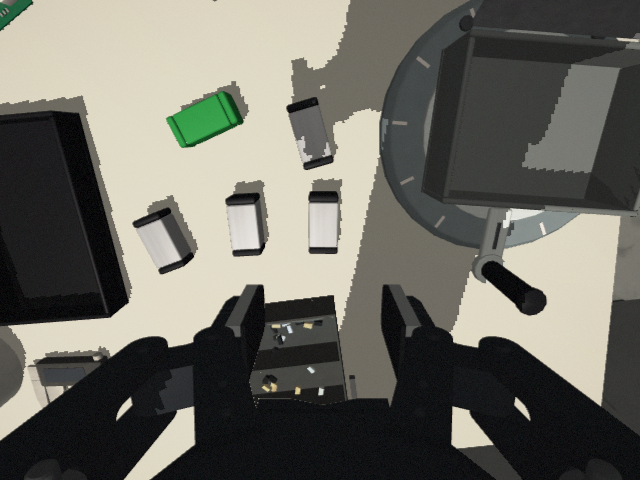

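```bash
python3 -m creep '{"fingers":[0.2,0.2,0.2,0.2,0.2,0.2,0.2,0.2],"delta_pos":[[0.0017,0,0.03],[0.0017,0,0.06],[0.0017,0,0.09],[0.0017,0,0.11],[0.0017,0,0.121],[0.0017,0,0.121],[0.0017,0,0.121],[0.0017,0,0.121]],"yaw":[0,0,0,0,0,0,0,0]}' ; python3 -m creep '{"fingers":[-1,-1,-1,-1,-1,-1,-1,-1],"delta_pos":[[0,0,0],[0,0,0],[0,0,0],[0,0,0],[0,0,0],[0,0,-0.01],[0,0,-0.02],[0,0,-0.03]],"yaw":[0,0,0,0,0,0,0,0]}'; python3 -m creep '{"fingers":[-1,-1,-1,-1,-1,-1],"delta_pos":[[0,0,-0.02],[0,0,-0.04],[0,0,-0.06],[0,0,-0.07],[0,0,-0.07],[0,0,-0.07]],"yaw":[0,0,0,0,0,0]}';python3 - <<'E'
from h import *
weigh()
E
```

```text
clock: 6.38
position: [464.2, -109.8, 6.0]
tcp_rot: [0.0, 0.998, -0.067, 0.0]
contact_force: [0.3, 0.0, 0.2]
gripper_width: 51.5
clock: 7.05
position: [463.8, -109.8, 36.5]
tcp_rot: [0.0, 0.998, -0.067, -0.0]
contact_force: [0.0, -0.8, -0.5]
gripper_width: 0.4
clock: 7.55
position: [464.3, -109.8, 106.5]
tcp_rot: [0.0, 0.998, -0.067, 0.001]
contact_force: [0.7, -0.3, -0.5]
gripper_width: 0.1
F mean [ 0.03 -0.04  0.1 ] std [0.26 0.34 0.45] tau [ 1.000e-02 -5.446e+01  1.350e+00 -1.358e+01  1.000e-02  1.000e-02
  0.000e+00]
t 8.15 p [ 463.8 -109.7  105.2] F [-0.01 -0.41 -0.09] w 0.1 q [ 0.11  0.46  0.01  2.25 -0.01  0.44 -1.58]
```

Run:
```python
from h import *
c=cam("wrist"); save(c,"w4"); blanks(c,(90,60,420,290))
```

```text
px [405. 138.] ctr [ 519.5 -176.7] z 21.7 size [ 21.3 112.1] yaw -2.9 col [63. 67. 66.]
px [194. 120.] ctr [557.  -30.3] z 24.1 size [24.4 50. ] yaw -74.4 col [ 47. 138.  64.]
px [309. 135.] ctr [ 535.5 -109.8] z 24.0 size [50.1 24.3] yaw 7.9 col [101.  99.  97.]
px [323. 231.] ctr [ 464.2 -110.1] z 24.0 size [24.  49.2] yaw -7.9 col [161. 157. 154.]
px [239. 233.] ctr [470.7 -45. ] z 24.0 size [24.4 49.7] yaw -4.1 col [153. 150. 147.]
px [150. 251.] ctr [465.8  27.4] z 24.1 size [49.9 25.1] yaw 13.9 col [131. 129. 125.]
px [ 93. 276.] ctr [451.3  80.8] z 16.3 size [ 2.4 25.5] yaw -4.8 col [ 9.  9. 10.]
```

View pics/w4.png

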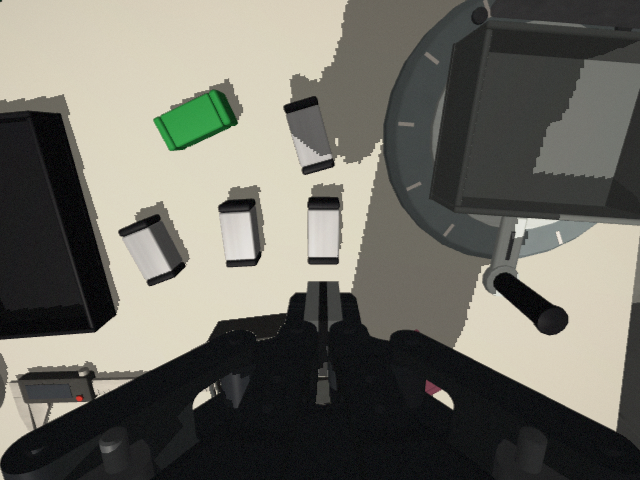

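```bash
python3 -m creep '{"fingers":[0.2,0.2,0.2,0.2,0.2,0.2,0.2,0.2],"delta_pos":[[0,0,0],[0,0,0],[0,0,0.02],[0,0,0.05],[0,0,0.08],[0,0,0.095],[0,0,0.102],[0,0,0.102]],"yaw":[0,0,0,0,0,0,0,0]}' ; python3 -m creep '{"fingers":[-1,-1,-1,-1,-1,-1,-1,-1],"delta_pos":[[0,0,0],[0,0,0],[0,0,0],[0,0,0],[0,0,0],[0,0,0],[0,0,0],[0,0,0]],"yaw":[0,0,0,0,0,0,0,0]}'
```

```text
clock: 8.87
position: [463.2, -109.6, 2.1]
tcp_rot: [-0.0, 0.998, -0.067, -0.001]
contact_force: [-0.4, -0.3, 0.5]
gripper_width: 51.4
clock: 9.53
position: [464.0, -109.8, 3.5]
tcp_rot: [0.0, 0.998, -0.067, 0.0]
contact_force: [0.5, 0.4, 0.4]
gripper_width: 0.1
```

Run:
```python
from h import *
c=cam("wrist"); save(c,"w5"); blanks(c,(90,60,420,290))
c=cam("scene"); save(c,"s5",(200,200,480,420),2.8)
```

```text
px [128. 104.] ctr [558.  -34.8] z 24.1 size [24.5 41.7] yaw -74.6 col [ 44. 137.  62.]
px [299. 133.] ctr [ 535.5 -110. ] z 24.0 size [50.1 24.3] yaw 8.1 col [114. 112. 110.]
px [323. 258.] ctr [ 476.2 -111.9] z 23.9 size [24.  24.9] yaw -8.1 col [76. 75. 74.]
px [188. 264.] ctr [483.5 -46.4] z 23.9 size [24.4 24.9] yaw -5.5 col [133. 131. 129.]
```

View pics/w5.png

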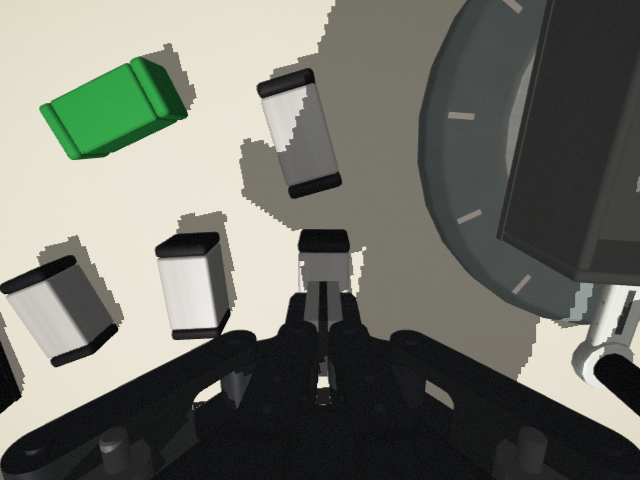

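View pics/s5.png

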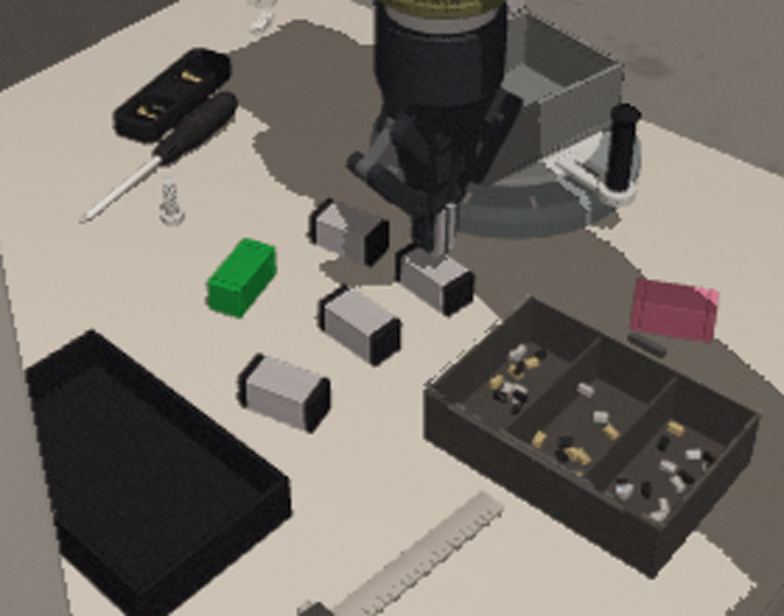

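Run:
```python
from h import *
brief()
c=cam("wrist"); W=cloud(c); st=r.state()
for u,v in [(320,284),(313,284),(330,284),(320,300),(320,330),(322,390),(313,330),(300,300),(345,300)]: print(u,v,W[v,u].round(1),c[0]["z_map"][v,u])
```

```text
t 9.63 p [ 463.9 -109.8    3.4] F [0.2  0.48 0.44] w -0.1 q [ 0.11  0.65  0.    2.31 -0.    0.18 -1.59]
320 284 [ 474.9 -110.4   42.2] 146.86584
313 284 [ 475.2 -107.5   41.9] 147.22186
330 284 [ 474.2 -114.6   41.9] 147.22682
320 300 [ 474.9 -110.6   57.3] 132.38567
320 330 [ 471.9 -110.3   73.6] 117.612816
322 390 [389.7 -99.6   2.5] 208.81754
313 330 [ 476.6 -108.8   81.1] 109.13526
300 300 [ 472.1 -101.9   49.3] 141.15233
345 300 [ 469.8 -120.    49.5] 140.97928
```

Run:
```python
from h import *
c=cam("wrist"); W=cloud(c)
for v in range(262,300,2): print(v,W[v,313].round(0),W[v,320].round(0),W[v,323].round(0),W[v,298].round(0))
save(c,"w6",(260,210,390,350),5)
print(proj(c,r.state()["position"]))
c=cam("scene"); p=r.state()["position"]
print("scene proj tcp",proj(c,p),[proj(c,p+[0,0,z]) for z in(10,20,30,40)])
save(c,"s6",(310,220,410,320),6)
```

```text
262 [ 478. -107.   23.] [ 478. -111.   24.] [ 478. -112.   23.] [ 479. -100.   22.]
264 [ 478. -107.   25.] [ 477. -111.   23.] [ 477. -112.   23.] [ 478. -100.   24.]
266 [ 476. -107.   22.] [ 476. -110.   25.] [ 476. -112.   25.] [ 477. -100.   23.]
268 [ 475. -107.   23.] [ 475. -110.   24.] [ 475. -112.   24.] [ 476. -100.   23.]
270 [ 474. -107.   24.] [ 474. -110.   24.] [ 474. -112.   23.] [ 475. -100.   23.]
272 [ 474. -107.   25.] [ 473. -110.   23.] [ 473. -111.   23.] [474. -99.  22.]
274 [ 473. -107.   24.] [ 472. -110.   23.] [ 472. -111.   23.] [473. -99.  22.]
276 [ 472. -106.   24.] [ 471. -110.   25.] [ 471. -111.   23.] [472. -99.  22.]
278 [ 471. -106.   25.] [ 470. -110.   23.] [ 470. -111.   24.] [471. -99.  23.]
280 [ 470. -106.   24.] [ 469. -109.   24.] [ 469. -111.   23.] [460. -96.  -1.]
282 [ 475. -107.   39.] [ 475. -110.   41.] [ 475. -112.   40.] [459. -96.  -1.]
284 [ 475. -107.   42.] [ 475. -110.   43.] [ 475. -112.   42.] [458. -96.   0.]
286 [ 476. -108.   45.] [ 475. -110.   44.] [ 475. -112.   45.] [457. -95.  -1.]
288 [ 476. -108.   47.] [ 475. -
[... 166 characters left out ...]
   50.] [ 475. -112.   50.] [ 472. -101.   41.]
294 [ 475. -108.   52.] [ 475. -111.   52.] [ 475. -112.   52.] [ 472. -101.   43.]
296 [ 475. -108.   54.] [ 475. -111.   54.] [ 475. -112.   54.] [ 472. -101.   46.]
298 [ 475. -108.   56.] [ 475. -111.   55.] [ 475. -112.   56.] [ 473. -101.   48.]
(np.float64(322.2004812329143), np.float64(273.6441531869319))
scene proj tcp (np.float64(354.88849857469756), np.float64(302.0437545702741)) [(np.float64(355.0262660664617), np.float64(297.77375497532483)), (np.float64(355.165797184922), np.float64(293.4490930998768)), (np.float64(355.30712601376604), np.float64(289.0687125457193)), (np.float64(355.45028752063996), np.float64(284.6315295170072))]
```

View pics/w6.png

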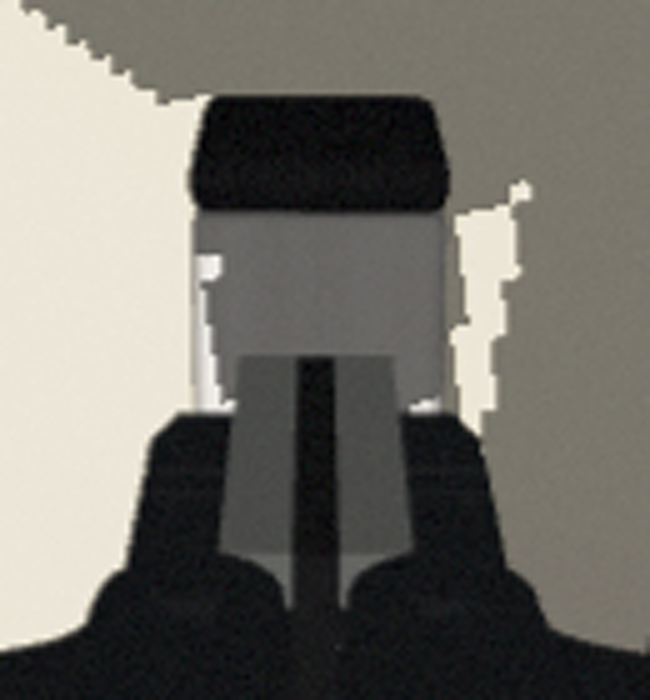

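View pics/s6.png

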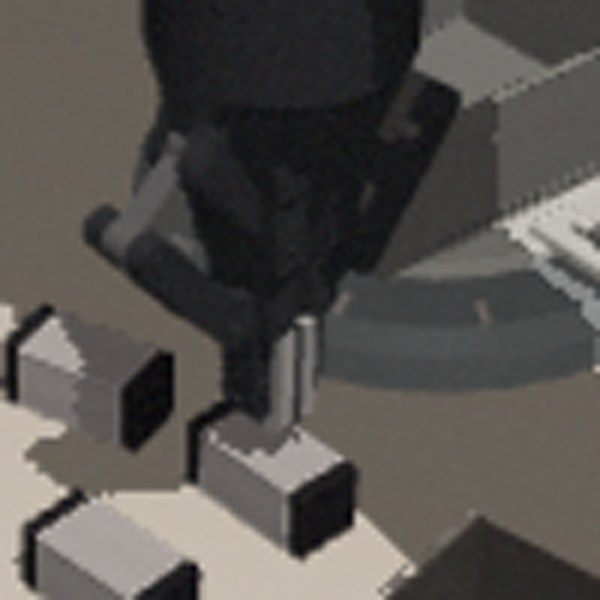

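Run:
```python
from h import *
c=cam("scene")
for z in (4,15,25,32,40): print(z,np.round(proj(c,(475,-107,z)),1),np.round(proj(c,(453,-107,z)),1),np.round(proj(c,(464,-110,z)),1))
W=cloud(c)
for v in range(280,296): print(v,W[v,357].round(0),W[v,359].round(0))
```

```text
4 [349.1 299.9] [358.7 305.1] [354.9 301.6]
15 [349.2 295.2] [358.9 300.4] [355.1 296.9]
25 [349.3 290.9] [359.1 296. ] [355.2 292.6]
32 [349.4 287.8] [359.2 292.9] [355.3 289.5]
40 [349.5 284.3] [359.3 289.4] [355.4 286. ]
280 [ 454. -101.   63.] [ 454. -106.   61.]
281 [ 454. -101.   61.] [ 455. -107.   58.]
282 [ 455. -102.   58.] [ 455. -108.   55.]
283 [ 454. -101.   57.] [ 454. -106.   54.]
284 [ 455. -102.   54.] [ 453. -105.   53.]
285 [ 454. -102.   52.] [ 453. -106.   50.]
286 [ 454. -102.   50.] [ 455. -108.   46.]
287 [ 455. -102.   47.] [ 454. -107.   45.]
288 [ 453. -101.   47.] [ 454. -108.   42.]
289 [ 454. -101.   44.] [ 454. -107.   41.]
290 [ 454. -102.   42.] [ 481. -144.    1.]
291 [ 456. -104.   36.] [ 462. -119.   24.]
292 [ 463. -114.   24.] [ 459. -115.   26.]
293 [ 462. -112.   24.] [ 458. -114.   25.]
294 [ 461. -111.   23.] [ 458. -113.   23.]
295 [ 457. -107.   25.] [ 456. -111.   23.]
```

Both cameras show the fingertips about 35 mm above the reported TCP: tips at z≈38 with the TCP at 3.5. I'll allow for that offset and descend further.

```bash
python3 -m creep '{"fingers":[0.2,0.2,0.2,0.2,0.2,0.2,0.2,0.2],"delta_pos":[[0,0,0],[0,0,0],[0,0,0],[0,0,0],[0,0,0.005],[0,0,0.01],[0,0,0.015],[0,0,0.02]],"yaw":[0,0,0,0,0,0,0,0]}'
python3 - <<'E'
from h import *
brief()
c=cam("scene"); save(c,"s7",(310,220,410,320),6)
c=cam("wrist"); save(c,"w7")
W=cloud(c); z=W[...,2]; b=c[3]
E
```

```text
clock: 10.5
position: [463.8, -109.7, -17.3]
tcp_rot: [-0.0, 0.998, -0.067, -0.0]
contact_force: [0.1, 0.2, -0.4]
gripper_width: 50.8
t 10.5 p [ 463.8 -109.7  -17.3] F [ 0.09  0.19 -0.42] w 50.8 q [ 0.11  0.7   0.    2.31 -0.    0.13 -1.59]
```

View pics/s7.png

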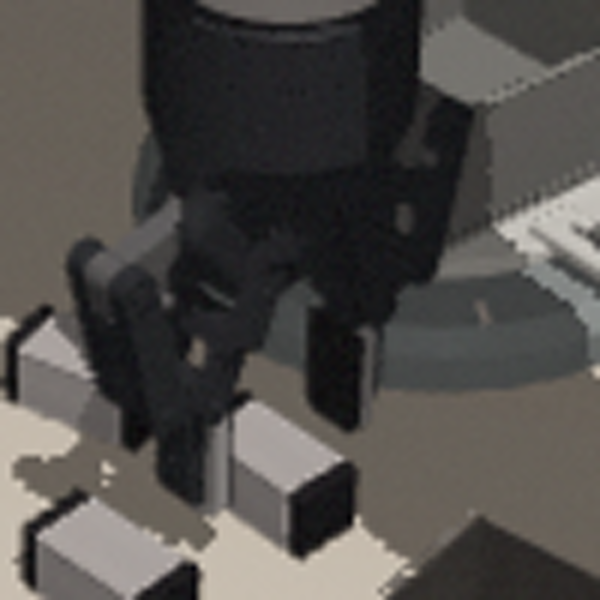

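View pics/w7.png

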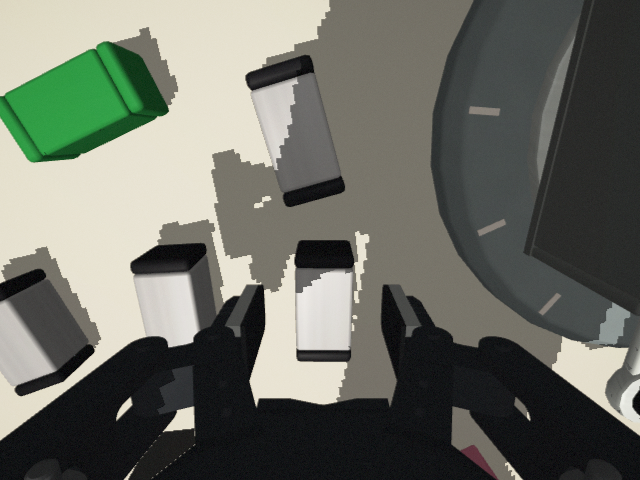

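```bash
python3 -m creep '{"fingers":[0.2,0.2,0.2,0.2],"delta_pos":[[0,0,0.003],[0,0,0.005],[0,0,0.005],[0,0,0.005]],"yaw":[0,0,0,0]}'
python3 - <<'E'
from h import *
brief()
c=cam("scene"); W=cloud(c); z=c[0]
for z in (0,10,15,20,25,30): print(z,np.round(proj(c,(453,-84,z)),1),np.round(proj(c,(453,-135,z)),1))
im=c[0]["color"]
for v in range(290,312): print(v,[ (W[v,u].round(0).tolist(),im[v,u].mean().round()) for u in (344,346)])
E
```

```text
clock: 10.93
position: [463.8, -109.7, -21.7]
tcp_rot: [0.0, 0.998, -0.067, -0.0]
contact_force: [-0.3, 0.8, -0.2]
gripper_width: 50.9
t 10.93 p [ 463.8 -109.7  -21.7] F [-0.25  0.78 -0.18] w 50.9 q [ 0.11  0.71 -0.    2.31  0.    0.12 -1.59]
0 [350.7 313.4] [368.1 299.1]
10 [350.8 309.1] [368.3 294.8]
15 [350.8 306.9] [368.4 292.7]
20 [350.9 304.7] [368.5 290.5]
25 [350.9 302.5] [368.6 288.4]
30 [351.  300.3] [368.8 286.2]
290 [([458.0, -71.0, 59.0], np.float64(33.0)), ([455.0, -73.0, 59.0], np.float64(35.0))]
291 [([458.0, -71.0, 56.0], np.float64(33.0)), ([457.0, -75.0, 54.0], np.float64(30.0))]
292 [([458.0, -70.0, 54.0], np.float64(35.0)), ([457.0, -75.0, 52.0], np.float64(72.0))]
293 [([462.0, -76.0, 46.0], np.float64(51.0)), ([458.0, -76.0, 49.0], np.float64(118.0))]
294 [([461.0, -75.0, 45.0], np.float64(50.0)), ([458.0, -77.0, 46.0], np.float64(118.0))]
295 [([461.0, -74.0, 44.0], np.float64(53.0)), ([458.0, -76.0, 44.0], np.float64(119.0))]
296 [([462.0, -75.0, 40.0], np.float64(75.0)), ([458.0, -76.0, 42.0], np.float64(117.0))]
297 [([462.0, -76.0, 38.0], np.float64(78.0))
[... 601 characters left out ...]
7.0, 21.0], np.float64(75.0)), ([458.0, -77.0, 23.0], np.float64(119.0))]
305 [([461.0, -75.0, 21.0], np.float64(78.0)), ([458.0, -77.0, 21.0], np.float64(119.0))]
306 [([461.0, -75.0, 18.0], np.float64(95.0)), ([459.0, -78.0, 18.0], np.float64(127.0))]
307 [([460.0, -74.0, 17.0], np.float64(94.0)), ([459.0, -78.0, 16.0], np.float64(141.0))]
308 [([472.0, -89.0, -1.0], np.float64(96.0)), ([468.0, -89.0, 0.0], np.float64(180.0))]
309 [([470.0, -86.0, -1.0], np.float64(96.0)), ([466.0, -87.0, 0.0], np.float64(180.0))]
310 [([467.0, -83.0, 1.0], np.float64(97.0)), ([466.0, -87.0, -2.0], np.float64(179.0))]
311 [([466.0, -81.0, 0.0], np.float64(110.0)), ([463.0, -84.0, -0.0], np.float64(187.0))]
```

```bash
python3 -m creep '{"fingers":[-1,-1,-1,-1,-1,-1,-1,-1],"delta_pos":[[0,0,0],[0,0,0],[0,0,0],[0,0,0],[0,0,0],[0,0,0],[0,0,0],[0,0,0]],"yaw":[0,0,0,0,0,0,0,0]}';python3 - <<'E'
from h import *
brief()
E
```

```text
clock: 11.65
position: [464.0, -109.8, -21.2]
tcp_rot: [0.0, 0.998, -0.067, 0.0]
contact_force: [-0.1, 0.4, 4.3]
gripper_width: 22.3
t 11.65 p [ 464.  -109.8  -21.2] F [-0.15  0.36  4.35] w 22.3 q [ 0.11  0.71 -0.    2.31  0.    0.12 -1.59]
```

Gripped, with the width at 22.3. I'll lift it and weigh it.

```bash
python3 -m creep '{"fingers":[-1,-1,-1,-1,-1,-1,-1,-1],"delta_pos":[[0,0,-0.01],[0,0,-0.02],[0,0,-0.035],[0,0,-0.05],[0,0,-0.065],[0,0,-0.07],[0,0,-0.07],[0,0,-0.07]],"yaw":[0,0,0,0,0,0,0,0]}';python3 - <<'E'
from h import *
weigh(12)
E
```

```text
clock: 12.32
position: [464.1, -109.8, 48.8]
tcp_rot: [0.0, 0.998, -0.067, 0.001]
contact_force: [-0.9, 0.3, -1.2]
gripper_width: 22.6
F mean [ 0.31  0.04 -0.84] std [0.53 0.48 0.42] tau [ 1.000e-02 -5.894e+01  1.540e+00 -9.290e+00  0.000e+00  0.000e+00
 -0.000e+00]
t 12.92 p [ 463.9 -109.7   48.2] F [ 0.14 -0.34 -0.38] w 22.5 q [ 0.11  0.56 -0.    2.29  0.    0.29 -1.59]
```

Run:
```python
from h import *
to([500,127,60],87)
```

```text
to [500, 127, 60] delta [0.0041, -0.2394, -0.0118] yaw -4.7 jaw now -97.7 q7 -1.592 tilt [-0.  0. -1.]
```

```bash
python3 -m creep '{"fingers":[-1,-1,-1,-1,-1,-1,-1,-1],"delta_pos":[[0.001,-0.03,-0.012],[0.001,-0.065,-0.012],[0.002,-0.1,-0.012],[0.003,-0.135,-0.012],[0.004,-0.17,-0.012],[0.004,-0.205,-0.012],[0.004,-0.239,-0.012],[0.004,-0.239,-0.012]],"yaw":[-1,-2,-3,-4,-5,-5,-5,-5]}';python3 - <<'E'
from h import *
brief(); to([500,127,-14],87)
E
```

```text
clock: 13.58
position: [501.0, 134.9, 60.3]
tcp_rot: [-0.002, 1.0, -0.019, 0.001]
contact_force: [0.7, 0.6, -0.4]
gripper_width: 22.2
t 13.58 p [501.  134.9  60.3] F [ 0.68  0.6  -0.4 ] w 22.2 q [-0.4   0.57  0.05  2.19 -0.07  0.38 -1.9 ]
to [500, 127, -14] delta [-0.0008, 0.0082, 0.0743] yaw 0.8 jaw now -92.2 q7 -1.904 tilt [ 0.002  0.004 -1.   ]
```

```bash
python3 -m creep '{"fingers":[-1,-1,-1,-1,-1,-1,-1,-1],"delta_pos":[[0,0,0],[0,0,0],[0,0,0.015],[0,0,0.03],[0,0,0.045],[0,0,0.06],[0,0,0.07],[0,0,0.073]],"yaw":[0,0,0,0,0,0,0,0]}';python3 - <<'E'
from h import *
brief(); to([500,127,-14],87)
E
```

```text
clock: 14.25
position: [499.1, 124.8, -13.9]
tcp_rot: [0.001, 1.0, -0.025, -0.001]
contact_force: [0.2, -0.6, -1.3]
gripper_width: 22.0
t 14.25 p [499.1 124.8 -13.9] F [ 0.17 -0.62 -1.26] w 22.0 q [-0.37  0.7   0.03  2.23 -0.08  0.21 -1.9 ]
to [500, 127, -14] delta [0.0007, -0.0022, 0.0001] yaw 0.2 jaw now -92.8 q7 -1.895 tilt [-0.002 -0.001 -1.   ]
```

```bash
python3 -m creep '{"fingers":[0.1,0.1,0.1,0.1,0.1,0.1,0.1,0.1],"delta_pos":[[0,0,0.002],[0,0,0.002],[0,0,0.002],[0,0,0.002],[0,0,-0.03],[0,0,-0.06],[0,0,-0.09],[0,0,-0.1]],"yaw":[0,0,0,0,0,0,0,0]}';python3 - <<'E'
from h import *
c=cam("wrist"); save(c,"w8"); blanks(c,(0,0,640,330)); to([470.5,-44.5,60],85)
E
```

```text
clock: 14.92
position: [501.3, 126.9, 91.4]
tcp_rot: [-0.001, 1.0, -0.024, 0.002]
contact_force: [0.7, -0.0, 0.5]
gripper_width: 46.6
px [137.  34.] ctr [637.6 241.6] z 28.4 size [12.2 44.9] yaw -53.3 col [107. 104.  96.]
px [596.   2.] ctr [644.2 -51.1] z 18.7 size [5.2 1.8] yaw 70.3 col [91. 90. 86.]
px [547. 148.] ctr [557.  -29.8] z 23.9 size [24.4 50.9] yaw -74.2 col [ 37. 118.  53.]
px [170. 153.] ctr [566.5 231. ] z 28.6 size [39.9 15.3] yaw 5.2 col [15. 15. 17.]
px [317. 186.] ctr [524.  128.4] z 29.8 size [102.4 112.6] yaw -2.7 col [29. 29. 29.]
px [635. 178.] ctr [534.3 -98.4] z 14.8 size [50.   3.9] yaw 7.2 col [56. 56. 55.]
px [325. 240.] ctr [499.2 124.8] z 28.0 size [23.9 49.7] yaw -3.3 col [171. 169. 166.]
px [187. 244.] ctr [497.2 231.1] z 28.5 size [77.7 26.7] yaw 35.6 col [75. 64. 48.]
px [ 12. 290.] ctr [463.5 368.6] z 26.4 size [49.  4.] yaw 0.0 col [69. 70. 68.]
px [551. 265.] ctr [470.8 -44.3] z 23.7 size [25.7 50.1] yaw -4.5 col [81. 80. 78.]
px [127. 291.] ctr [469.8 270. ] z 28.6 size [73.1 39.1] yaw 34.8 col [87. 73. 52.]
px [455. 275.] ctr [466.2  27.9] z 23.9 size [50.2 24.4] yaw 13.3 col [149. 146. 143.]
to [470.5, -44.5, 60] delta [-0.0232, 0.173, 0.0311] yaw 2.3 jaw now -92.7 q7 -1.904 tilt [ 0.006  0.002 -1.   ]
```

View pics/w8.png

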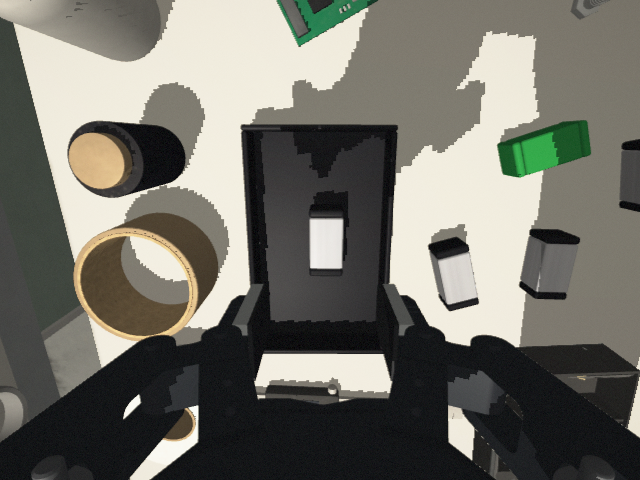

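Run:
```python
from h import *
to([466,28,50],103.4)
```

```text
to [466, 28, 50] delta [-0.0312, 0.1008, 0.0412] yaw -16.1 jaw now -92.7 q7 -1.904 tilt [ 0.006  0.002 -1.   ]
```

```bash
python3 -m creep '{"fingers":[0.2,0.2,0.2,0.2,0.2,0.2,0.2,0.2],"delta_pos":[[-0.008,0.025,0],[-0.016,0.05,0.01],[-0.024,0.075,0.02],[-0.031,0.098,0.03],[-0.031,0.098,0.04],[-0.031,0.098,0.04],[-0.031,0.098,0.04],[-0.031,0.098,0.04]],"yaw":[-4,-8,-12,-16,-16,-16,-16,-16]}';python3 - <<'E'
from h import *
weigh(10)
c=cam("wrist"); blanks(c,(200,140,420,350)); to([466,28,-22],103.4)
E
```

```text
clock: 15.63
position: [464.7, 30.9, 47.5]
tcp_rot: [-0.0, 0.993, 0.116, 0.0]
contact_force: [0.0, 0.7, -0.4]
gripper_width: 51.1
F mean [-0.15  0.13 -0.17] std [0.36 0.41 0.58] tau [  0.07 -57.23   1.12  -8.64   0.     0.    -0.  ]
t 16.13 p [464.3  30.2  47.5] F [-0.7   0.62 -0.05] w 51.3 q [-0.16  0.56 -0.03  2.31  0.06  0.27 -1.59]
px [202. 151.] ctr [508.6 112.1] z 15.7 size [ 0.9 14.2] yaw -1.9 col [71. 70. 69.]
px [237. 234.] ctr [465.9  82.9] z 29.7 size [ 12.2 116.5] yaw -7.7 col [27. 26. 28.]
px [327. 253.] ctr [465.7  27.5] z 24.0 size [50.2 24. ] yaw 13.7 col [164. 161. 159.]
px [415. 286.] ctr [457.4 -32.1] z 22.5 size [12.   3.1] yaw 12.8 col [100.  99.  97.]
to [466, 28, -22] delta [0.0012, 0.0025, 0.0694] yaw -0.1 jaw now -76.7 q7 -1.591 tilt [ 0. -0. -1.]
```

```bash
python3 -m creep '{"fingers":[0.2,0.2,0.2,0.2,0.2,0.2,0.2,0.2],"delta_pos":[[0.0012,0.0025,0.01],[0.0012,0.0025,0.025],[0.0012,0.0025,0.04],[0.0012,0.0025,0.055],[0.0012,0.0025,0.065],[0.0012,0.0025,0.069],[0.0012,0.0025,0.069],[0.0012,0.0025,0.069]],"yaw":[0,0,0,0,0,0,0,0]}'; python3 -m creep '{"fingers":[-1,-1,-1,-1,-1,-1,-1,-1],"delta_pos":[[0,0,0],[0,0,0],[0,0,0],[0,0,0],[0,0,0],[0,0,0],[0,0,0],[0,0,0]],"yaw":[0,0,0,0,0,0,0,0]}';python3 - <<'E'
from h import *
brief()
E
```

```text
clock: 16.85
position: [465.6, 27.8, -22.6]
tcp_rot: [-0.0, 0.993, 0.116, -0.001]
contact_force: [0.1, -0.2, 0.3]
gripper_width: 51.6
clock: 17.52
position: [466.2, 27.9, -21.4]
tcp_rot: [0.0, 0.993, 0.116, 0.0]
contact_force: [-0.2, -0.3, 6.9]
gripper_width: 22.3
t 17.52 p [466.2  27.9 -21.4] F [-0.16 -0.32  6.92] w 22.3 q [-0.16  0.7  -0.03  2.33  0.21  0.11 -1.73]
```

```bash
python3 -m creep '{"fingers":[-1,-1,-1,-1,-1,-1,-1,-1],"delta_pos":[[0,0,-0.01],[0,0,-0.02],[0,0,-0.035],[0,0,-0.05],[0,0,-0.065],[0,0,-0.07],[0,0,-0.07],[0,0,-0.07]],"yaw":[0,0,0,0,0,0,0,0]}';python3 - <<'E'
from h import *
weigh(12)
E
```

```text
clock: 18.18
position: [466.1, 28.0, 48.2]
tcp_rot: [-0.0, 0.993, 0.116, 0.0]
contact_force: [0.2, 0.2, -0.8]
gripper_width: 22.3
F mean [-0.04 -0.06 -0.97] std [0.4  0.32 0.48] tau [ 3.000e-02 -5.829e+01  2.600e-01 -9.000e+00  0.000e+00  0.000e+00
  0.000e+00]
t 18.78 p [466.   28.   48.3] F [ 0.65  0.41 -1.53] w 22.4 q [-0.11  0.56 -0.1   2.3   0.19  0.29 -1.71]
```

Run:
```python
from h import *
to([444,126,60],87)
```

```text
to [444, 126, 60] delta [0.0011, -0.1004, -0.0117] yaw 16.3 jaw now -76.7 q7 -1.712 tilt [-0.  0. -1.]
```

```bash
python3 -m creep '{"fingers":[-1,-1,-1,-1,-1,-1,-1,-1],"delta_pos":[[0,-0.0,-0.012],[0.001,-0.025,-0.012],[0.001,-0.05,-0.012],[0.001,-0.075,-0.012],[0.001,-0.1,-0.012],[0.001,-0.1,-0.012],[0.001,-0.1,-0.012],[0.001,-0.1,-0.012]],"yaw":[4,8,12,16,16,16,16,16]}';python3 - <<'E'
from h import *
brief(); to([444,126,-10],87)
E
```

```text
clock: 19.45
position: [444.0, 125.2, 60.4]
tcp_rot: [0.0, 1.0, -0.023, -0.0]
contact_force: [0.4, 0.2, -0.9]
gripper_width: 22.7
t 19.45 p [444.  125.2  60.4] F [ 0.38  0.2  -0.87] w 22.7 q [-0.39  0.53 -0.01  2.31  0.02  0.3  -2.04]
to [444, 126, -10] delta [0.0, -0.0009, 0.0704] yaw 0.3 jaw now -92.7 q7 -2.037 tilt [-0. -0. -1.]
```

```bash
python3 -m creep '{"fingers":[-1,-1,-1,-1,-1,-1,-1],"delta_pos":[[0,0,0.015],[0,0,0.03],[0,0,0.045],[0,0,0.06],[0,0,0.07],[0,0,0.072],[0,0,0.072]],"yaw":[0,0,0,0,0,0,0]}';python3 - <<'E'
from h import *
brief()
E
python3 -m creep '{"fingers":[0.1,0.1,0.1,0.1,0.1,0.1,0.1,0.1],"delta_pos":[[0,0,0.0],[0,0,0.0],[0,0,0.0],[0,0,0.0],[0,0,-0.03],[0,0,-0.06],[0,0,-0.09],[0,0,-0.1]],"yaw":[0,0,0,0,0,0,0,0]}'
python3 - <<'E'
from h import *
c=cam("wrist"); save(c,"w9"); blanks(c,(250,100,640,330)); to([470.7,-44.5,48],85.5)
E
```

```text
clock: 20.03
position: [443.7, 124.6, -12.2]
tcp_rot: [0.0, 1.0, -0.024, -0.001]
contact_force: [0.0, 0.0, -0.3]
gripper_width: 22.4
t 20.03 p [443.7 124.6 -12.2] F [ 0.01  0.02 -0.32] w 22.4 q [-0.39  0.68 -0.01  2.35  0.04  0.12 -2.05]
clock: 20.7
position: [445.0, 125.8, 91.9]
tcp_rot: [-0.001, 1.0, -0.024, 0.002]
contact_force: [0.7, 0.2, -0.5]
gripper_width: 46.8
px [336. 235.] ctr [474.3 129. ] z 28.5 size [ 98.5 128.6] yaw -2.8 col [78. 77. 77.]
px [320. 162.] ctr [498.8 124.8] z 28.0 size [23.9 48.9] yaw -2.7 col [97. 95. 94.]
px [560. 190.] ctr [470.5 -44.6] z 23.8 size [25.5 50.1] yaw -5.0 col [112. 110. 108.]
px [551. 300.] ctr [389.4 -54.9] z 28.6 size [ 23.8 106.8] yaw -77.5 col [31. 31. 29.]
px [590. 313.] ctr [370.6 -83.9] z 15.5 size [26.2  6.6] yaw 83.8 col [86. 78. 61.]
px [627. 319.] ctr [ 371.5 -108.3] z 28.1 size [20.2  2.8] yaw 2.2 col [33. 33. 31.]
px [551. 320.] ctr [367.3 -52.4] z 15.7 size [10.9 18.2] yaw -10.4 col [93. 89. 79.]
to [470.7, -44.5, 48] delta [0.033, 0.1692, 0.0441] yaw 1.8 jaw now -92.7 q7 -2.044 tilt [ 0.005  0.002 -1.   ]
```

View pics/w9.png

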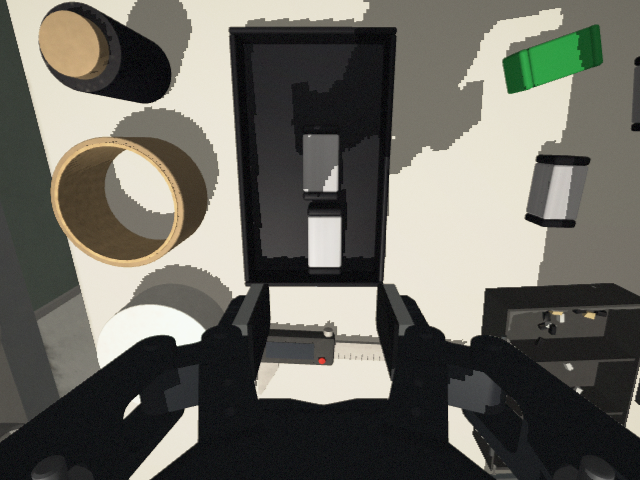

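Both hollow blanks are in the tray, at (320,165) and (325,238). Next is the blank at (470.5,-44.6).

```bash
python3 -m creep '{"fingers":[0.2,0.2,0.2,0.2,0.2,0.2,0.2,0.2],"delta_pos":[[0.007,0.035,0],[0.014,0.07,0.01],[0.021,0.105,0.02],[0.028,0.14,0.03],[0.0325,0.168,0.04],[0.0325,0.168,0.044],[0.0325,0.168,0.044],[0.0325,0.168,0.044]],"yaw":[1,2,2,2,2,2,2,2]}';python3 - <<'E'
from h import *
weigh(10)
c=cam("wrist"); blanks(c,(200,140,420,350)); to([470.6,-44.6,-22],85.3)
E
```

```text
clock: 21.42
position: [468.2, -43.4, 44.1]
tcp_rot: [-0.0, 0.999, -0.041, -0.0]
contact_force: [-0.3, 0.4, 1.2]
gripper_width: 50.9
F mean [-0.15 -0.04  0.09] std [0.59 0.35 0.29] tau [ 2.800e-01 -5.789e+01  1.000e+00 -8.670e+00  1.000e-02  0.000e+00
 -0.000e+00]
t 21.92 p [468.6 -43.5  44.5] F [0.04 0.12 0.24] w 51.6 q [ 0.01  0.57 -0.05  2.3   0.09  0.28 -1.78]
px [415. 158.] ctr [ 521.7 -100.4] z 23.3 size [23.5  3.1] yaw 4.7 col [59. 58. 57.]
px [324. 253.] ctr [470.6 -44.9] z 23.9 size [24.1 50.3] yaw -4.4 col [154. 151. 147.]
to [470.6, -44.6, -22] delta [0.0021, 0.0008, 0.0664] yaw 0.0 jaw now -94.7 q7 -1.776 tilt [ 0. -0. -1.]
```

```bash
python3 -m creep '{"fingers":[0.2,0.2,0.2,0.2,0.2,0.2,0.2,0.2],"delta_pos":[[0.002,0.001,0.01],[0.002,0.001,0.025],[0.002,0.001,0.04],[0.002,0.001,0.055],[0.002,0.001,0.062],[0.002,0.001,0.066],[0.002,0.001,0.066],[0.002,0.001,0.066]],"yaw":[0,0,0,0,0,0,0,0]}'; python3 -m creep '{"fingers":[-1,-1,-1,-1,-1,-1,-1,-1],"delta_pos":[[0,0,0],[0,0,0],[0,0,0],[0,0,0],[0,0,0],[0,0,0],[0,0,0],[0,0,0]],"yaw":[0,0,0,0,0,0,0,0]}'; python3 -m creep '{"fingers":[-1,-1,-1,-1,-1,-1,-1,-1],"delta_pos":[[0,0,-0.01],[0,0,-0.02],[0,0,-0.035],[0,0,-0.05],[0,0,-0.065],[0,0,-0.07],[0,0,-0.07],[0,0,-0.07]],"yaw":[0,0,0,0,0,0,0,0]}';python3 - <<'E'
from h import *
weigh(12)
E
```

```text
clock: 22.63
position: [470.4, -45.1, -21.6]
tcp_rot: [0.0, 0.999, -0.041, -0.0]
contact_force: [0.8, -0.4, -0.1]
gripper_width: 51.3
clock: 23.3
position: [470.9, -45.0, -20.8]
tcp_rot: [0.0, 0.999, -0.041, 0.001]
contact_force: [-0.7, 0.2, 5.4]
gripper_width: 22.4
clock: 23.97
position: [470.7, -45.1, 48.8]
tcp_rot: [-0.0, 0.999, -0.041, 0.001]
contact_force: [0.3, 0.5, -1.1]
gripper_width: 22.1
F mean [ 0.12 -0.02 -0.73] std [0.51 0.61 0.51] tau [ 4.000e-02 -5.873e+01  7.900e-01 -9.200e+00  0.000e+00  0.000e+00
 -0.000e+00]
t 24.57 p [470.4 -45.   48.2] F [-0.4  -0.61 -1.04] w 22.8 q [ 0.02  0.56 -0.06  2.29  0.11  0.29 -1.79]
```

Run:
```python
from h import *
to([549,124,65],-2.7)
```

```text
to [549, 124, 65] delta [0.0645, -0.1748, -0.0168] yaw 88.0 jaw now -94.7 q7 -1.788 tilt [-0. -0. -1.]
```

```bash
python3 -m creep '{"fingers":[-1,-1,-1,-1,-1,-1,-1,-1],"delta_pos":[[0,0,-0.015],[0.01,-0.025,-0.017],[0.02,-0.05,-0.017],[0.03,-0.075,-0.017],[0.04,-0.1,-0.017],[0.05,-0.125,-0.017],[0.06,-0.15,-0.017],[0.0645,-0.175,-0.017]],"yaw":[-6,-12,-18,-24,-30,-36,-42,-48]}';python3 - <<'E'
from h import *
brief(); to([549,124,65],-2.7)
E
```

```text
clock: 25.23
position: [550.4, 125.3, 65.4]
tcp_rot: [0.0, 0.929, 0.371, 0.0]
contact_force: [1.0, 0.3, -0.9]
gripper_width: 22.1
t 25.23 p [550.4 125.3  65.4] F [ 1.03  0.31 -0.9 ] w 22.1 q [-0.14  0.61 -0.28  2.07  0.33  0.51 -1.46]
to [549, 124, 65] delta [-0.0019, -0.0, 0.0004] yaw -43.7 jaw now -46.4 q7 -1.461 tilt [ 0.001  0.    -1.   ]
```

```bash
python3 -m creep '{"fingers":[-1,-1,-1,-1,-1,-1,-1,-1],"delta_pos":[[-0.001,0,0],[-0.001,0,0],[-0.001,0,0],[-0.001,0,0],[-0.001,0,0],[-0.001,0,0],[-0.001,0,0],[-0.001,0,0]],"yaw":[-6,-12,-18,-24,-30,-36,-43.5,-43.5]}';python3 - <<'E'
from h import *
brief(); to([549,124,-2],-2.7)
c=cam("wrist"); save(c,"w10")
E
```

```text
clock: 25.9
position: [548.2, 123.1, 65.1]
tcp_rot: [-0.0, 0.725, 0.689, -0.0]
contact_force: [0.1, -0.8, -2.3]
gripper_width: 22.9
t 25.9 p [548.2 123.1  65.1] F [ 0.14 -0.79 -2.29] w 22.9 q [ 0.01  0.64 -0.49  2.06  0.54  0.57 -0.91]
to [549, 124, -2] delta [0.001, 0.0007, 0.0671] yaw -0.2 jaw now -2.9 q7 -0.914 tilt [-0.001 -0.    -1.   ]
```

View pics/w10.png

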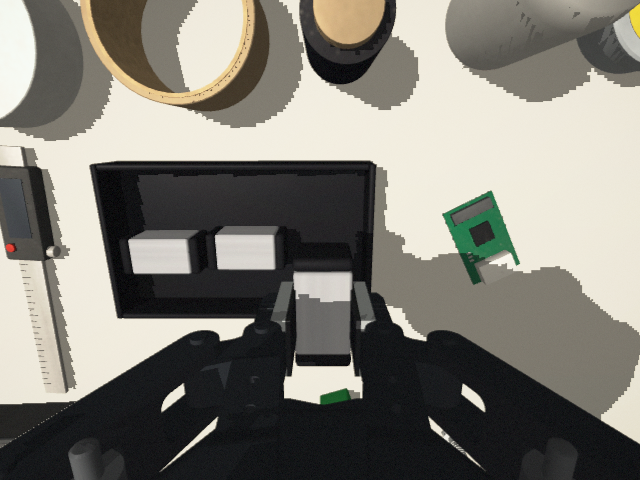

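```bash
python3 -m creep '{"fingers":[-1,-1,-1,-1,-1,-1,-1],"delta_pos":[[0.001,0.0007,0.015],[0.001,0.0007,0.03],[0.001,0.0007,0.045],[0.001,0.0007,0.06],[0.001,0.0007,0.066],[0.001,0.0007,0.066],[0.001,0.0007,0.066]],"yaw":[0,0,0,0,0,0,0]}'
python3 -m creep '{"fingers":[-0.15,-0.15,-0.15,-0.15,-0.15,-0.15,-0.15,-0.15],"delta_pos":[[0,0,0.0],[0,0,0.0],[0,0,0.0],[0,0,0.0],[0,0,-0.03],[0,0,-0.06],[0,0,-0.09],[0,0,-0.1]],"yaw":[0,0,0,0,0,0,0,0]}'
python3 - <<'E'
from h import *
c=cam("wrist"); save(c,"w11"); blanks(c,(50,100,440,330)); to([535.5,-110,70],98)
c=cam("top"); save(c,"t11",(140,80,500,380),2.2); blanks(c,(200,160,365,300))
E
```

```text
clock: 26.53
position: [549.0, 124.6, -0.5]
tcp_rot: [-0.0, 0.727, 0.687, -0.0]
contact_force: [0.8, 0.4, -1.2]
gripper_width: 22.4
clock: 27.2
position: [550.5, 125.0, 103.2]
tcp_rot: [0.001, 0.727, 0.687, 0.002]
contact_force: [1.0, 0.0, 0.2]
gripper_width: 36.3
px [ 78. 116.] ctr [383.6 217.2] z 28.2 size [35.6  4.3] yaw 32.2 col [81. 79. 74.]
px [234. 110.] ctr [490.8 215.9] z 28.4 size [32.3  3.5] yaw 15.6 col [61. 52. 38.]
px [226. 236.] ctr [495.  129.8] z 28.5 size [102.5 170.1] yaw -2.8 col [68. 67. 66.]
px [ 62. 211.] ctr [353.4 152. ] z 12.5 size [65.9 23.9] yaw 75.5 col [67. 66. 64.]
px [321. 233.] ctr [549.3 124.4] z 28.0 size [49.9 24.2] yaw 86.4 col [145. 142. 139.]
to [535.5, -110, 70] delta [-0.2355, -0.0024, 0.0331] yaw 78.8 jaw now -3.2 q7 -0.877 tilt [ 0.005  0.001 -1.   ]
px [256. 219.] ctr [560.7  81.6] z 29.4 size [53.5 24.1] yaw 30.9 col [57. 53. 46.]
px [309. 222.] ctr [557.1 -29.4] z 24.8 size [24.1 49.1] yaw -75.0 col [ 71. 128.  70.]
px [356. 227.] ctr [ 548.8 -130.7] z 24.7 size [49.8 23.6] yaw 5.6 col [123. 119. 112.]
```

View pics/w11.png

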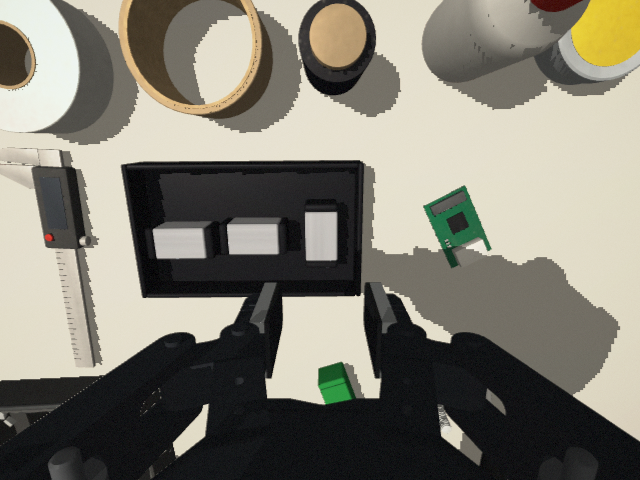

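View pics/t11.png

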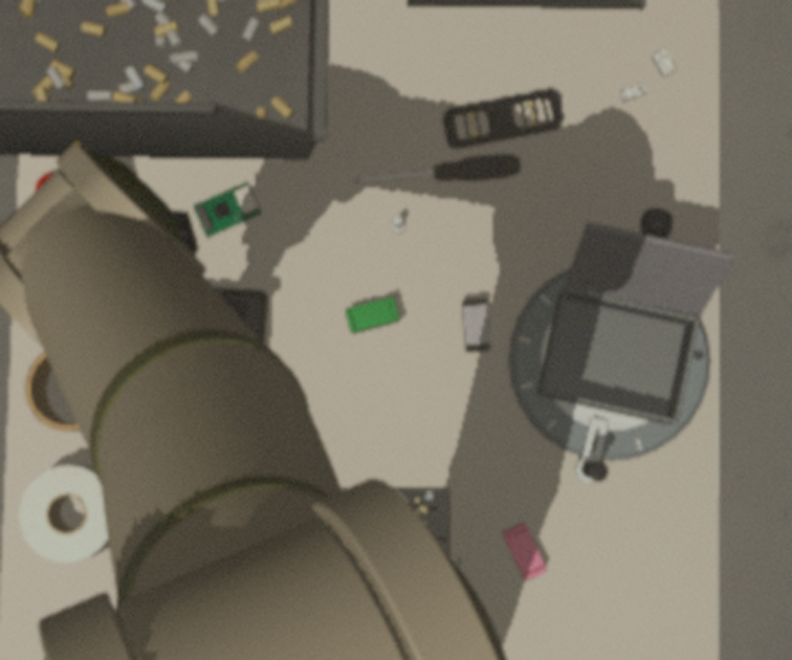

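The last blank was knocked to (549,-131) while the arm was away. I'm going there with a narrow opening, to stay clear of the round base.

```bash
python3 - <<'E'
from h import *
to([553,-131,70],95.6)
E
python3 -m creep '{"fingers":[-0.2,-0.2,-0.2,-0.2,-0.2,-0.2,-0.2,-0.2],"delta_pos":[[-0.03,0.0,0],[-0.062,0,0.0],[-0.094,0,0],[-0.126,0,0],[-0.158,0,0],[-0.19,0,0.01],[-0.22,0,0.02],[-0.254,-0.01,0.03]],"yaw":[7,14,21,28,35,42,49,56]}';python3 - <<'E'
from h import *
brief(); to([553,-131,50],95.6)
E
```

```text
to [553, -131, 70] delta [-0.255, 0.0169, 0.0314] yaw 81.2 jaw now -3.2 q7 -0.879 tilt [ 0.004  0.001 -1.   ]
clock: 27.97
position: [526.1, -129.7, 68.2]
tcp_rot: [0.0, 0.965, 0.263, 0.001]
contact_force: [0.7, 0.1, -0.5]
gripper_width: 34.1
t 27.97 p [ 526.1 -129.7   68.2] F [ 0.69  0.14 -0.53] w 34.1 q [ 0.32  0.58 -0.26  2.12  0.31  0.47 -1.22]
to [553, -131, 50] delta [0.0225, 0.0148, 0.0183] yaw 24.9 jaw now -59.5 q7 -1.218 tilt [ 0.001 -0.    -1.   ]
```

```bash
python3 -m creep '{"fingers":[-0.2,-0.2,-0.2,-0.2,-0.2,-0.2,-0.2,-0.2],"delta_pos":[[0.006,0.004,0],[0.012,0.008,0.0],[0.018,0.012,0.006],[0.0225,0.0148,0.012],[0.0225,0.0148,0.018],[0.0225,0.0148,0.018],[0.0225,0.0148,0.018],[0.0225,0.0148,0.018]],"yaw":[6,12,18,25,25,25,25,25]}';python3 - <<'E'
from h import *
weigh(8)
c=cam("wrist"); save(c,"w12"); blanks(c,(200,140,420,350)); to([553,-131,-20],95.6)
E
```

```text
clock: 28.63
position: [551.2, -129.7, 51.1]
tcp_rot: [-0.0, 0.999, 0.052, -0.001]
contact_force: [-0.1, 0.3, -0.5]
gripper_width: 34.3
F mean [-0.05  0.17 -0.16] std [0.37 0.38 0.32] tau [-7.000e-02 -6.706e+01 -5.400e-01 -1.374e+01  1.000e-02  0.000e+00
  1.000e-02]
t 29.03 p [ 551.9 -129.9   51.6] F [-0.74 -0.29 -0.33] w 34.0 q [ 0.22  0.62 -0.13  2.08  0.18  0.45 -1.52]
px [203. 228.] ctr [559.4 -55.5] z 21.4 size [15.4  2.5] yaw 7.1 col [16. 54. 24.]
px [403. 271.] ctr [ 542.8 -179.8] z 21.8 size [67.7 25.1] yaw 9.2 col [89. 94. 92.]
px [324. 257.] ctr [ 549.1 -131.4] z 24.0 size [49.7 24.4] yaw 5.7 col [140. 137. 134.]
to [553, -131, -20] delta [0.0009, 0.0012, 0.0715] yaw 0.2 jaw now -84.2 q7 -1.515 tilt [ 0. -0. -1.]
```

View pics/w12.png

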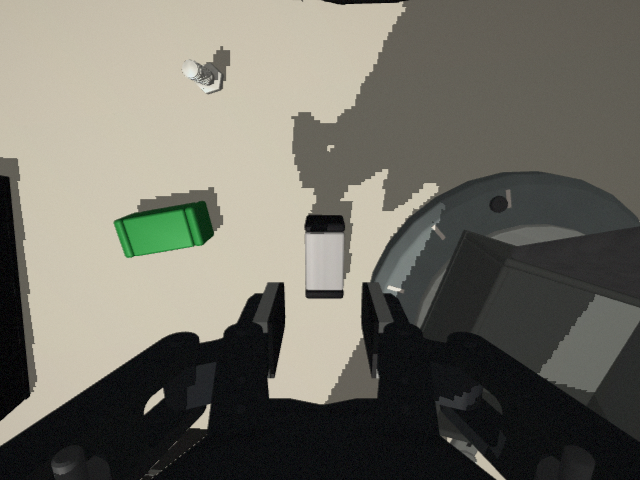

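```bash
python3 -m creep '{"fingers":[-0.2,-0.2,-0.2,-0.2,-0.2,-0.2,-0.2,-0.2],"delta_pos":[[0.001,0.0014,0.01],[0.001,0.0014,0.02],[0.001,0.0014,0.035],[0.001,0.0014,0.05],[0.001,0.0014,0.06],[0.001,0.0014,0.066],[0.001,0.0014,0.072],[0.001,0.0014,0.074]],"yaw":[0,0,0,0,0,0,0,0]}'
```

```text
clock: 29.75
position: [552.7, -131.0, -23.6]
tcp_rot: [-0.0, 0.999, 0.051, -0.001]
contact_force: [0.4, -0.1, 0.8]
gripper_width: 34.1
```

```bash
python3 -m creep '{"fingers":[-1,-1,-1,-1,-1,-1,-1,-1],"delta_pos":[[0,0,0],[0,0,0],[0,0,0],[0,0,0],[0,0,0],[0,0,0],[0,0,0],[0,0,0]],"yaw":[0,0,0,0,0,0,0,0]}'; python3 -m creep '{"fingers":[-1,-1,-1,-1,-1,-1,-1,-1],"delta_pos":[[0,0,-0.01],[0,0,-0.02],[0,0,-0.035],[0,0,-0.05],[0,0,-0.065],[0,0,-0.074],[0,0,-0.074],[0,0,-0.074]],"yaw":[0,0,0,0,0,0,0,0]}';python3 - <<'E'
from h import *
weigh(12)
E
```

```text
clock: 30.42
position: [553.0, -131.1, -22.6]
tcp_rot: [0.0, 0.999, 0.051, 0.0]
contact_force: [-0.7, -0.2, -2.9]
gripper_width: 22.7
clock: 31.08
position: [553.4, -131.3, 52.1]
tcp_rot: [0.0, 0.999, 0.051, 0.001]
contact_force: [0.8, -0.3, -2.9]
gripper_width: 22.8
F mean [-0.06 -0.2  -2.27] std [0.52 0.6  0.36] tau [ 4.000e-02 -6.915e+01 -5.800e-01 -1.432e+01  1.000e-02  1.000e-02
  0.000e+00]
t 31.68 p [ 553.  -131.1   51.2] F [-0.46 -0.33 -1.93] w 23.0 q [ 0.23  0.62 -0.13  2.07  0.18  0.46 -1.51]
```

Solid: 2.1 N over the baseline. Next I'll measure the box.

Run:
```python
from h import *
c=cam("top"); save(c,"t13",(375,180,475,300),6)
W=cloud(c); z=W[...,2]
ax=np.array([517.5,-261.2])
m=(z>72)&(z<88)&(np.hypot(W[...,0]-ax[0],W[...,1]-ax[1])<90)
P=W[m]; rc=cv2.minAreaRect(P[:,:2].astype(np.float32)); print("rim",rc,m.sum())
m=(z>28)&(z<40)&(np.hypot(W[...,0]-ax[0],W[...,1]-ax[1])<80); P=W[m];print(len(P),P.mean(0))
print([ray(c,*( (np.array(p)/2.2)+[140,80]),80).round(0).tolist() for p in [(562,290),(693,318),(672,415),(541,393)]])
```

```text
rim ((518.172119140625, -271.7603759765625), (107.3902359008789, 105.3431167602539), 77.69319915771484) 383
1260 [ 521.4160876  -289.54994487   34.44728217]
[[575.0, -207.0, 80.0], [551.0, -328.0, 80.0], [462.0, -309.0, 80.0], [480.0, -189.0, 80.0]]
```

View pics/t13.png

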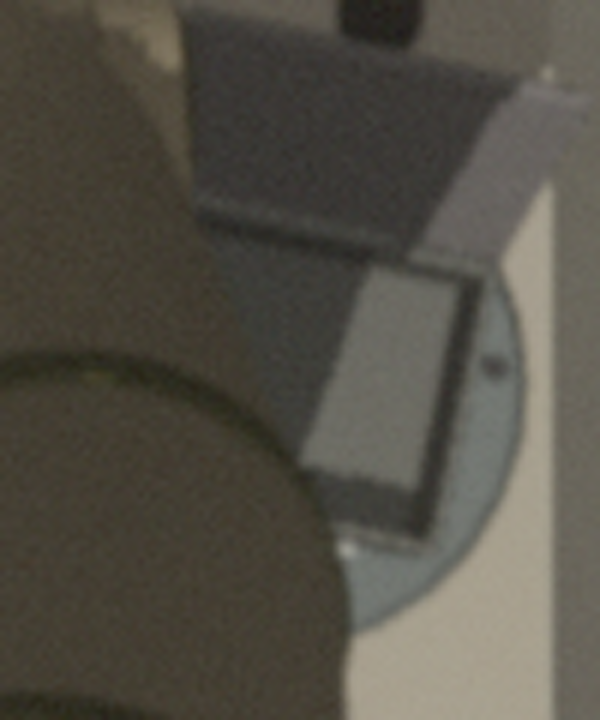

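```bash
python3 - <<'E'
from h import *
to([511.6,-260,110],79.1)
E
python3 -m creep '{"fingers":[-1,-1,-1,-1,-1,-1],"delta_pos":[[0,0,-0.02],[0,0,-0.04],[0,0,-0.06],[0,0,-0.06],[0,0,-0.06],[0,0,-0.06]],"yaw":[2,4,8,12,16.5,16.5]}';python3 - <<'E'
from h import *
brief(); to([511.6,-260,110],79.1)
E
```

```text
to [511.6, -260, 110] delta [-0.0542, 0.124, -0.0587] yaw 16.7 jaw now -84.2 q7 -1.515 tilt [-0.  0. -1.]
clock: 32.23
position: [553.2, -131.0, 111.9]
tcp_rot: [0.0, 0.995, -0.095, 0.0]
contact_force: [-0.7, 0.3, -3.2]
gripper_width: 22.2
t 32.23 p [ 553.2 -131.   111.9] F [-0.68  0.31 -3.16] w 22.2 q [ 0.19  0.53 -0.08  2.04  0.07  0.58 -1.7 ]
to [511.6, -260, 110] delta [-0.0165, 0.1345, 0.0019] yaw 0.0 jaw now -100.9 q7 -1.7 tilt [ 0.001 -0.    -1.   ]
```

```bash
python3 -m creep '{"fingers":[-1,-1,-1,-1,-1,-1,-1,-1],"delta_pos":[[-0.01,0.015,0],[-0.015,0.04,0],[-0.0165,0.065,0],[-0.0165,0.09,0],[-0.0165,0.115,0],[-0.0165,0.1345,0],[-0.0165,0.1345,0],[-0.0165,0.1345,0]],"yaw":[0,0,0,0,0,0,0,0]}';python3 - <<'E'
from h import *
brief(); to([511.6,-260,16],79.1)
c=cam("wrist"); save(c,"w14")
for q in [(575,-207),(551,-328),(462,-309),(480,-189)]: print(np.round(proj(c,(*q,80))))
E
```

```text
clock: 32.9
position: [511.1, -261.3, 111.0]
tcp_rot: [0.0, 0.996, -0.093, -0.0]
contact_force: [-0.0, 0.8, -1.8]
gripper_width: 22.6
t 32.9 p [ 511.1 -261.3  111. ] F [-0.01  0.8  -1.83] w 22.6 q [ 0.44  0.54 -0.09  2.02  0.09  0.59 -1.47]
to [511.6, -260, 16] delta [0.0003, -0.0014, 0.095] yaw 0.2 jaw now -100.7 q7 -1.473 tilt [-0.001 -0.    -1.   ]
[210. 169.]
[422. 171.]
[408. 312.]
[223. 318.]
```

View pics/w14.png

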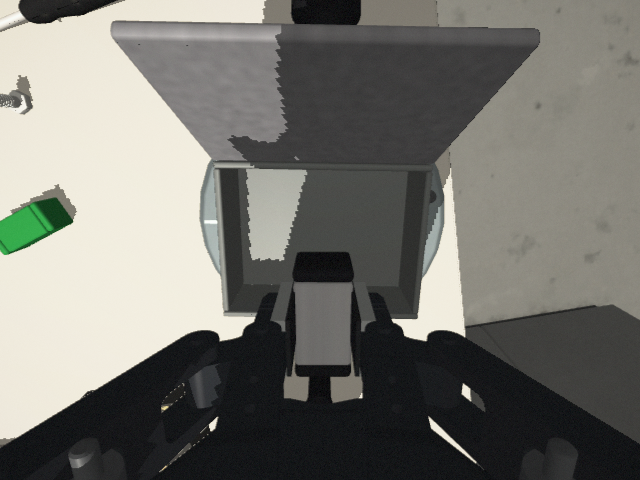

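```bash
python3 -m creep '{"fingers":[-1,-1,-1,-1,-1,-1,-1,-1],"delta_pos":[[0,0,0.015],[0,0,0.03],[0,0,0.045],[0,0,0.06],[0,0,0.075],[0,0,0.085],[0,0,0.093],[0,0,0.093]],"yaw":[0,0,0,0,0,0,0,0]}'; python3 -m creep '{"fingers":[0,0,0,0,0,0,0,0],"delta_pos":[[0,0,0],[0,0,0],[0,0,0],[0,0,0],[0,0,0],[0,0,-0.03],[0,0,-0.06],[0,0,-0.09]],"yaw":[0,0,0,0,0,0,0,0]}';python3 - <<'E'
from h import *
brief()
c=cam("wrist"); save(c,"w15")
E
```

```text
clock: 33.62
position: [511.5, -259.0, 17.0]
tcp_rot: [-0.001, 0.996, -0.092, -0.001]
contact_force: [-0.5, 0.0, -1.9]
gripper_width: 22.0
clock: 34.28
position: [511.4, -260.1, 109.3]
tcp_rot: [-0.0, 0.996, -0.093, -0.001]
contact_force: [1.1, -1.1, -0.7]
gripper_width: 42.6
t 34.28 p [ 511.4 -260.1  109.3] F [ 1.06 -1.07 -0.67] w 42.6 q [ 0.44  0.54 -0.1   2.03  0.09  0.58 -1.48]
```

View pics/w15.png

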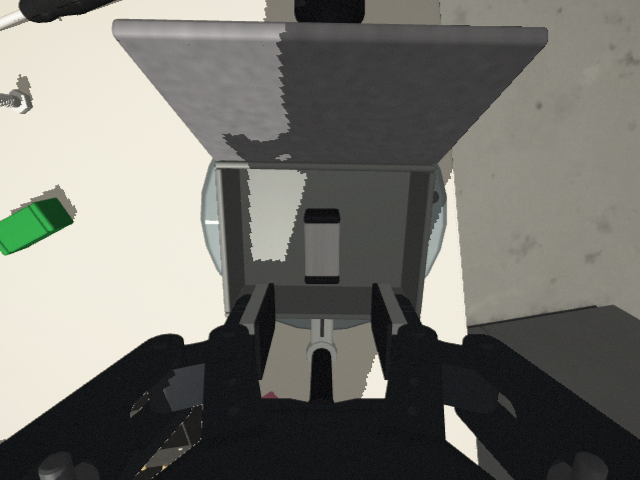

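```bash
cat >> h.py <<'E'
AX=np.array([517.5,-261.2]); A0=np.radians(-10.9)
EX=np.array([np.cos(A0),np.sin(A0)]); EY=np.array([-np.sin(A0),np.cos(A0)])
def bx(x,y): return AX+x*EX+y*EY
def inbox(p): d=np.array(p)[...,:2]-AX; return np.round(np.stack([d@EX,d@EY,np.array(p)[...,2]],-1),1)
E
python3 - <<'E'
from h import *
c=cam("wrist"); W=cloud(c)
for u,v in [(200,35),(250,36),(400,36),(500,38),(400,80),(400,120),(400,155),(330,10),(330,5),(322,245),(430,250)]: print(u,v,inbox(W[v,u]))
for x,y,z in [(135,40,175),(135,40,115)]: to([*bx(x,y),z],79.1)
E
```

```text
200 35 [140.3  90.4  -0.3]
250 36 [ 97.1  22.1 167.3]
400 36 [140.1 -58.1  -0. ]
500 38 [ 365.9 -541.6 -900.5]
400 80 [ 85.8 -27.5 158.9]
400 120 [ 74.  -33.6 134. ]
400 155 [ 58.1 -42.3  98. ]
330 10 [112.5  -3.4 141.5]
330 5 [114.2  -3.4 141.3]
322 245 [-4.5 -0.7 58.5]
430 250 [-19.5 -87.6  22.1]
to [np.float64(657.6282439336156), np.float64(-247.4495362957776), 175] delta [0.1388, -0.0403, -0.0612] yaw 0.2 jaw now -100.7 q7 -1.477 tilt [ 0.007 -0.003 -1.   ]
to [np.float64(657.6282439336156), np.float64(-247.4495362957776), 115] delta [0.1384, -0.0404, -0.0012] yaw 0.2 jaw now -100.7 q7 -1.477 tilt [ 0.007 -0.003 -1.   ]
```

```bash
python3 -m creep '{"fingers":[-1,-1,-1,-1,-1,-1,-1,-1],"delta_pos":[[0,0,-0.03],[0,0,-0.06],[0.02,-0.008,-0.068],[0.05,-0.018,-0.068],[0.08,-0.028,-0.068],[0.11,-0.035,-0.068],[0.138,-0.04,-0.068],[0.138,-0.04,-0.068]],"yaw":[0,0,0,0,0,0,0,0]}'
python3 - <<'E'
from h import *
brief(); st=r.state(); print(inbox(st["position"])); to([*bx(135,40),113],79.1)
c=cam("scene"); save(c,"s16",(300,120,500,320),3)
E
```

```text
clock: 35.05
position: [660.1, -244.7, 175.5]
tcp_rot: [-0.001, 0.996, -0.092, 0.002]
contact_force: [-0.4, 0.4, 0.6]
gripper_width: -0.1
t 35.05 p [ 660.1 -244.7  175.5] F [-0.44  0.42  0.58] w -0.1 q [ 0.34  0.6  -0.1   1.67  0.07  0.87 -1.54]
[136.9  43.2 175.5]
to [np.float64(657.6282439336156), np.float64(-247.4495362957776), 113] delta [-0.0021, 0.0032, 0.0625] yaw 0.4 jaw now -100.5 q7 -1.543 tilt [ 0.003  0.001 -1.   ]
```

View pics/s16.png

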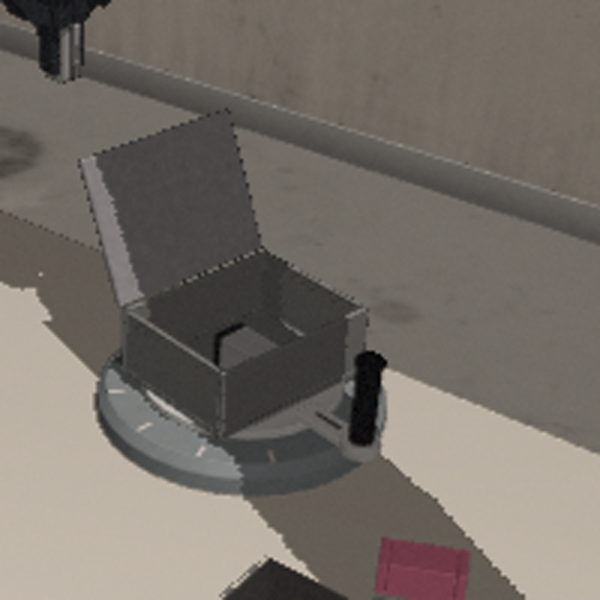

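```bash
python3 -m creep '{"fingers":[-1,-1,-1,-1,-1,-1,-1,-1],"delta_pos":[[-0.001,0.002,0],[-0.001,0.002,0.015],[-0.001,0.002,0.03],[-0.001,0.002,0.045],[-0.001,0.002,0.06],[-0.001,0.002,0.062],[-0.001,0.002,0.062],[-0.001,0.002,0.062]],"yaw":[0,0,0,0,0,0,0,0]}'
python3 - <<'E'
from h import *
brief(); st=r.state(); print(inbox(st["position"])); to([*bx(67,40),120],79.1)
E
```

```text
clock: 35.77
position: [653.1, -248.8, 115.1]
tcp_rot: [0.0, 0.996, -0.094, 0.0]
contact_force: [-1.5, -0.1, 0.4]
gripper_width: 0.2
t 35.77 p [ 653.1 -248.8  115.1] F [-1.46 -0.1   0.41] w 0.2 q [ 0.34  0.66 -0.09  1.73  0.08  0.76 -1.55]
[130.8  37.8 115.1]
to [np.float64(590.8550514702574), np.float64(-234.59104617246498), 120] delta [-0.0638, -0.0024, -0.005] yaw 0.2 jaw now -100.7 q7 -1.55 tilt [ 0. -0. -1.]
```

```bash
python3 -m creep '{"fingers":[-1,-1,-1,-1,-1,-1,-1,-1],"delta_pos":[[-0.008,0,0],[-0.016,0,0],[-0.024,0,0],[-0.032,0,0],[-0.04,0,-0.002],[-0.048,0,-0.004],[-0.056,0,-0.005],[-0.064,0,-0.006]],"yaw":[0,0,0,0,0,0,0,0]}'
python3 - <<'E'
from h import *
brief(); st=r.state(); print(inbox(st["position"]))
c=cam("scene"); save(c,"s17",(280,60,480,300),2.5)
E
```

```text
clock: 36.43
position: [589.9, -236.1, 120.7]
tcp_rot: [-0.0, 0.996, -0.093, 0.0]
contact_force: [2.8, 1.4, 0.2]
gripper_width: -0.2
t 36.43 p [ 589.9 -236.1  120.7] F [2.79 1.39 0.17] w -0.2 q [ 0.36  0.58 -0.1   1.88  0.08  0.68 -1.55]
[ 66.3  38.3 120.7]
```

View pics/s17.png

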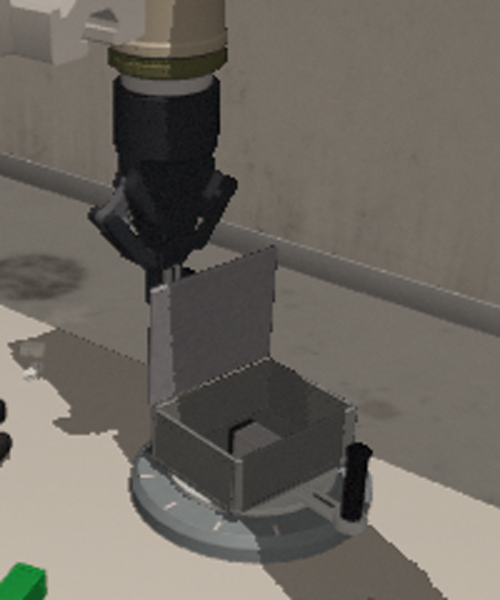

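```bash
python3 -m creep '{"fingers":[-1,-1,-1,-1,-1,-1,-1,-1],"delta_pos":[[-0.007,0,-0.003],[-0.014,0,-0.006],[-0.022,0,-0.006],[-0.029,0,-0.006],[-0.036,0,-0.003],[-0.043,0,0.0],[-0.05,0,0.004],[-0.056,0,0.008]],"yaw":[0,0,0,0,0,0,0,0]}';python3 -m creep '{"fingers":[-1,-1,-1,-1,-1,-1],"delta_pos":[[-0.006,0,0.005],[-0.011,0,0.010],[-0.016,0,0.016],[-0.021,0,0.022],[-0.021,0,0.022],[-0.021,0,0.022]],"yaw":[0,0,0,0,0,0]}'
python3 - <<'E'
from h import *
brief(); st=r.state(); print(inbox(st["position"]))
c=cam("scene"); save(c,"s18",(280,60,480,300),2.5)
E
```

```text
clock: 37.15
position: [534.6, -225.7, 111.9]
tcp_rot: [-0.0, 0.996, -0.093, -0.0]
contact_force: [1.7, 1.0, 0.3]
gripper_width: -0.1
clock: 37.65
position: [514.2, -222.1, 89.8]
tcp_rot: [-0.0, 0.996, -0.093, -0.001]
contact_force: [0.1, -0.7, 0.0]
gripper_width: -0.2
t 37.65 p [ 514.2 -222.1   89.8] F [ 0.14 -0.73  0.04] w -0.2 q [ 0.37  0.56 -0.09  2.07  0.1   0.52 -1.55]
[-10.6  37.8  89.8]
```

View pics/s18.png

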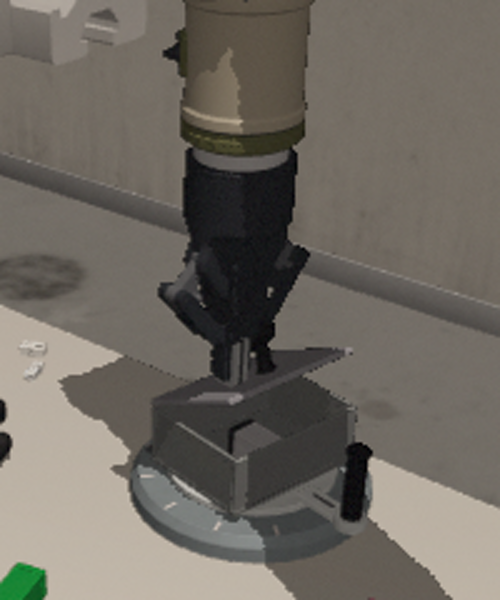

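```bash
python3 -m creep '{"fingers":[-1,-1,-1,-1,-1,-1,-1,-1],"delta_pos":[[0,0,-0.012],[-0.012,0,-0.02],[-0.024,0,-0.02],[-0.031,0,-0.015],[-0.031,0,-0.005],[-0.031,0,0.005],[-0.031,0,0.015],[-0.031,0,0.022]],"yaw":[0,0,0,0,0,0,0,0]}';python3 -m creep '{"fingers":[-1,-1,-1,-1,-1,-1],"delta_pos":[[0,0,0.006],[0,0,0.012],[0,0,0.016],[0,0,0.017],[0,0,0.018],[0,0,0.018]],"yaw":[0,0,0,0,0,0]}'
python3 - <<'E'
from h import *
brief(); st=r.state(); print(inbox(st["position"]))
c=cam("scene"); save(c,"s19",(280,60,480,300),2.5)
E
```

```text
clock: 38.37
position: [484.4, -216.2, 66.5]
tcp_rot: [-0.0, 0.996, -0.093, -0.001]
contact_force: [-0.5, -0.2, 0.9]
gripper_width: -0.0
clock: 38.87
position: [485.0, -216.2, 53.5]
tcp_rot: [0.0, 0.996, -0.093, 0.001]
contact_force: [-10.8, 6.0, 53.1]
gripper_width: -0.2
t 38.87 p [ 485.  -216.2   53.5] F [-10.77   5.98  53.14] w -0.2 q [ 0.37  0.59 -0.08  2.16  0.12  0.39 -1.56]
[-40.5  38.1  53.5]
```

View pics/s19.png

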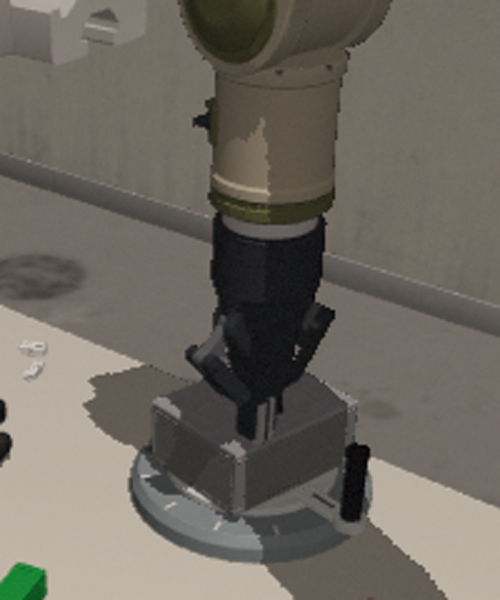

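```bash
python3 -m creep '{"fingers":[-1,-1,-1,-1,-1,-1,-1,-1],"delta_pos":[[0,0,-0.01],[0,0,-0.02],[0,0,-0.035],[0,0,-0.06],[0,0,-0.09],[0,0,-0.11],[0,0,-0.11],[0,0,-0.11]],"yaw":[0,0,0,0,0,0,0,0]}'
python3 - <<'E'
from h import *
brief(); st=r.state(); print(inbox(st["position"]))
c=cam("wrist"); save(c,"w20"); W=cloud(c)
for u,v in [(250,200),(400,200),(250,280),(400,280),(320,180)]: print(inbox(W[v,u]))
d=inbox(W.reshape(-1,3)); 
for a,b in [(-48,-40),(-40,-30),(0,10),(20,30),(38,48)]:
    for l,h in [(-60,-20),(20,60)]:
        s=d[(d[:,0]>a)&(d[:,0]<b)&(d[:,1]>l)&(d[:,1]<h)&(d[:,2]<110)]; print(a,b,l,h,len(s),np.median(s[:,2]) if len(s) else None)
c=cam("scene"); save(c,"s20",(330,140,450,300),4)
E
```

```text
clock: 39.58
position: [485.3, -216.7, 161.2]
tcp_rot: [0.0, 0.996, -0.093, 0.001]
contact_force: [0.4, 0.1, -1.2]
gripper_width: 0.1
t 39.58 p [ 485.3 -216.7  161.2] F [ 0.42  0.06 -1.21] w 0.1 q [ 0.4   0.42 -0.11  2.08  0.08  0.64 -1.53]
[-40.   37.6 161.2]
[-28.3 108.3  -1.3]
[-12.8 -18.3  86.4]
[-111.4  112.3    1. ]
[-110.8  -42.7    0.9]
[ 1.4 39.4 87. ]
-48 -40 -60 -20 540 86.5
-48 -40 20 60 540 86.6
-40 -30 -60 -20 654 86.5
-40 -30 20 60 699 86.6
0 10 -60 -20 784 86.5
0 10 20 60 795 86.6
20 30 -60 -20 861 86.5
20 30 20 60 823 86.6
38 48 -60 -20 934 86.6
38 48 20 60 880 86.6
```

View pics/s20.png

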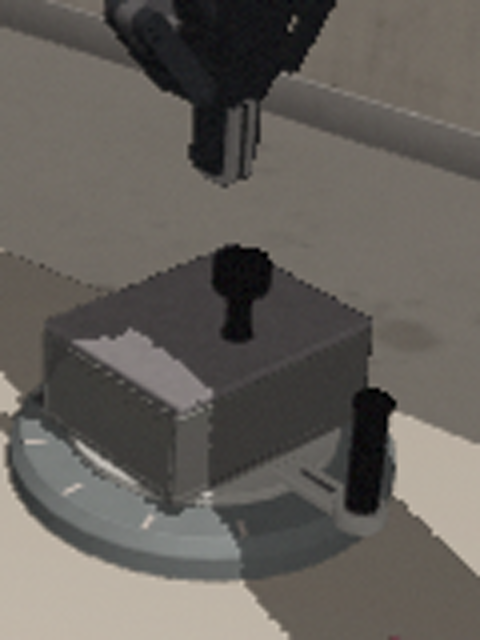

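View pics/w20.png

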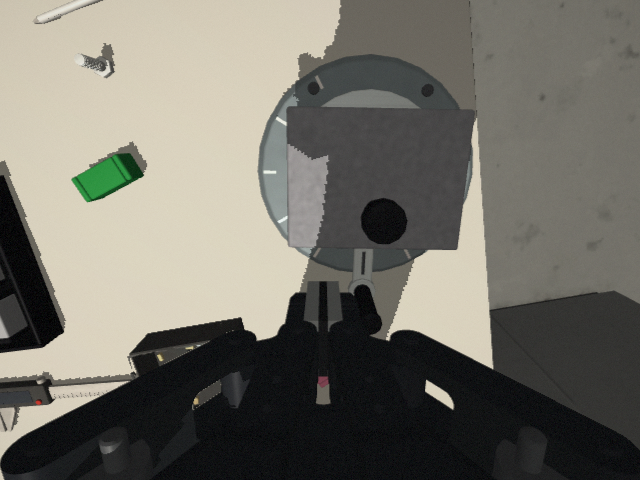

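Run:
```python
from h import *
c=cam("wrist"); W=cloud(c); m=(W[...,2]>90)&(W[...,2]<101)&(np.hypot(W[...,0]-411,W[...,1]+241)<25); m[:, :345]=False
P=W[m]; print(m.sum(),P.mean(0),P.min(0),P.max(0)); to([411.5,-240.8,110],79.1)
```

```text
385 [ 413.77167855 -241.09781161   95.30964448] [ 402.18939727 -249.07343236   90.30429254] [ 421.19294298 -232.90941367   97.69119486]
to [411.5, -240.8, 110] delta [-0.0666, 0.0376, 0.0494] yaw 0.2 jaw now -100.7 q7 -1.527 tilt [-0.002  0.001 -1.   ]
```

```bash
python3 -m creep '{"fingers":[1,1,1,1,1,1,1,1],"delta_pos":[[-0.01,0.005,0],[-0.02,0.01,0],[-0.03,0.016,0],[-0.04,0.022,0],[-0.05,0.028,0],[-0.06,0.034,0],[-0.0666,0.0376,0],[-0.0666,0.0376,0]],"yaw":[-7,-14,-21,-28,-35,-42,-49,-56]}';python3 -m creep '{"fingers":[1,1,1,1,1,1,1,1],"delta_pos":[[0,0,0],[0,0,0],[0,0,0],[0,0,0],[0,0,0],[0,0,0],[0,0,0],[0,0,0]],"yaw":[-7,-14,-21,-28,-35,-42,-49,-56]}';python3 -m creep '{"fingers":[1,1,1,1,1,1,1,1],"delta_pos":[[0,0,0],[0,0,0],[0,0,0],[0,0,0],[0,0,0],[0,0,0],[0,0,0],[0,0,0]],"yaw":[-7,-14,-21,-28,-35,-42,-49,-56]}'
python3 - <<'E'
from h import *
brief();to([411.7,-241,110],79.1)
E
```

```text
clock: 40.4
position: [409.7, -241.2, 159.1]
tcp_rot: [-0.001, 0.922, 0.387, -0.001]
contact_force: [0.0, 1.3, 0.6]
gripper_width: 85.2
clock: 41.07
position: [411.6, -240.6, 159.2]
tcp_rot: [-0.001, 0.632, 0.775, 0.0]
contact_force: [0.3, -0.4, 0.4]
gripper_width: 85.1
clock: 41.73
position: [411.6, -240.6, 159.3]
tcp_rot: [-0.001, 0.194, 0.981, 0.001]
contact_force: [0.3, -0.0, 0.1]
gripper_width: 85.7
t 41.73 p [ 411.6 -240.6  159.3] F [ 0.35 -0.03  0.09] w 85.7 q [ 1.09  0.51 -0.94  2.16  0.61  0.76  0.93]
to [411.7, -241, 110] delta [-0.0003, -0.0004, 0.0493] yaw -11.4 jaw now 67.7 q7 0.928 tilt [-0.001  0.002 -1.   ]
```

```bash
python3 -m creep '{"fingers":[1,1,1,1,1,1,1,1],"delta_pos":[[0,0,0],[0,0,0],[0,0,0.01],[0,0,0.02],[0,0,0.03],[0,0,0.04],[0,0,0.05],[0,0,0.05]],"yaw":[-6,-11.5,-11.5,-11.5,-11.5,-11.5,-11.5,-11.5]}'
python3 - <<'E'
from h import *
brief();to([411.7,-241,20],79.1)
c=cam("scene"); save(c,"s21",(300,100,540,320),3)
E
```

```text
clock: 42.4
position: [411.2, -240.4, 108.3]
tcp_rot: [-0.001, 0.098, 0.995, 0.001]
contact_force: [-1.2, -0.4, -0.0]
gripper_width: 85.4
t 42.4 p [ 411.2 -240.4  108.3] F [-1.16 -0.45 -0.  ] w 85.4 q [ 1.04  0.6  -0.9   2.2   0.76  0.69  0.97]
to [411.7, -241, 20] delta [-0.0008, -0.0006, 0.0883] yaw -0.3 jaw now 78.8 q7 0.974 tilt [-0.002  0.001 -1.   ]
```

View pics/s21.png

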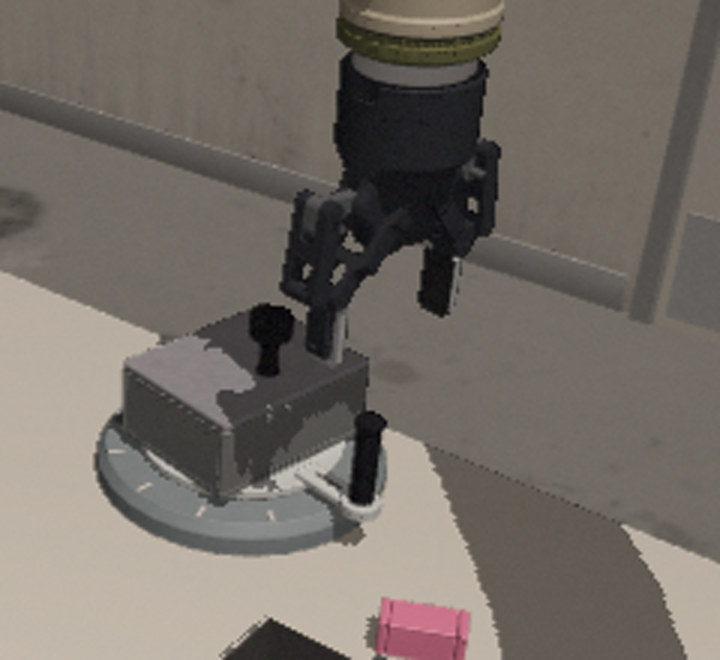

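```bash
python3 -m creep '{"fingers":[1,1,1,1,1,1,1,1],"delta_pos":[[0,0,0.012],[0,0,0.025],[0,0,0.04],[0,0,0.055],[0,0,0.07],[0,0,0.082],[0,0,0.088],[0,0,0.088]],"yaw":[0,0,0,0,0,0,0,0]}'; python3 -m creep '{"fingers":[-1,-1,-1,-1,-1,-1,-1,-1],"delta_pos":[[0,0,0],[0,0,0],[0,0,0],[0,0,0],[0,0,0],[0,0,0],[0,0,0],[0,0,0]],"yaw":[0,0,0,0,0,0,0,0]}'
python3 - <<'E'
from h import *
brief()
st,M=tool(); jaw0=M
p0=st["position"]
import math
for th in range(0,121,6):
    a=math.radians(169.1-th); p=np.r_[AX+108.3*np.array([math.cos(a),math.sin(a)]),p0[2]]
    print(th,(M.T@(p-p0)/1000).round(4).tolist())
E
```

```text
clock: 43.12
position: [412.0, -240.7, 21.7]
tcp_rot: [-0.001, 0.097, 0.995, 0.0]
contact_force: [-0.1, 0.2, 0.5]
gripper_width: 85.4
clock: 43.78
position: [412.3, -240.6, 22.8]
tcp_rot: [0.0, 0.097, 0.995, 0.0]
contact_force: [-0.1, 1.7, 5.1]
gripper_width: 14.4
t 43.78 p [ 412.3 -240.6   22.8] F [-0.15  1.73  5.09] w 14.4 q [ 0.9   0.71 -0.72  2.27  1.02  0.53  0.74]
0 [0.0011, -0.0003, -0.0]
6 [0.0006, 0.011, 0.0]
12 [-0.0012, 0.0222, 0.0]
18 [-0.004, 0.0332, 0.0]
24 [-0.008, 0.0438, 0.0]
30 [-0.0131, 0.0539, 0.0]
36 [-0.0193, 0.0635, 0.0]
42 [-0.0264, 0.0723, 0.0]
48 [-0.0343, 0.0804, 0.0]
54 [-0.0431, 0.0875, 0.0]
60 [-0.0526, 0.0938, 0.0001]
66 [-0.0627, 0.099, 0.0001]
72 [-0.0732, 0.1031, 0.0001]
78 [-0.0842, 0.1061, 0.0001]
84 [-0.0954, 0.1079, 0.0001]
90 [-0.1067, 0.1085, 0.0001]
96 [-0.118, 0.108, 0.0001]
102 [-0.1292, 0.1063, 0.0001]
108 [-0.1402, 0.1034, 0.0001]
114 [-0.1508, 0.0994, 0.0001]
120 [-0.1609, 0.0943, 0.0001]
```

```bash
python3 -m creep '{"fingers":[-1,-1,-1,-1,-1,-1,-1,-1],"delta_pos":[[-0.0004,0.0094,0],[-0.0016,0.0188,0],[-0.0037,0.028,0],[-0.0065,0.0369,0],[-0.0101,0.0456,0],[-0.0145,0.054,0],[-0.0195,0.0619,0],[-0.0253,0.0694,0]],"yaw":[5,10,15,20,25,30,35,40]}'
python3 - <<'E'
from h import *
brief(); d=r.state()["position"][:2]-AX; print(np.hypot(*d),169.1-np.degrees(np.arctan2(d[1],d[0])))
a=np.radians(129.1); to([*(AX+108.3*np.array([np.cos(a),np.sin(a)])),22],39.1)
E
```

```text
clock: 44.45
position: [450.5, -178.0, 22.8]
tcp_rot: [0.0, 0.434, 0.901, -0.001]
contact_force: [0.2, -3.1, 5.2]
gripper_width: 14.6
t 44.45 p [ 450.5 -178.    22.8] F [ 0.18 -3.1   5.17] w 14.6 q [ 0.64  0.67 -0.55  2.26  0.88  0.44  0.03]
106.80841674773929 40.24296430466342
to [np.float64(449.1978100551917), np.float64(-177.15417411469303), 22] delta [0.0015, -0.0005, 0.0008] yaw -0.6 jaw now 38.5 q7 0.034 tilt [-0.    -0.001 -1.   ]
```

```bash
python3 -m creep '{"fingers":[-1,-1,-1,-1,-1,-1,-1,-1],"delta_pos":[[0.0004,0.0094,0],[-0.001,0.0188,0],[-0.0032,0.028,0],[-0.006,0.0369,0],[-0.0096,0.0456,0],[-0.014,0.054,0],[-0.019,0.0619,0],[-0.0248,0.0694,0]],"yaw":[5,10,15,20,25,30,35,40]}'
python3 - <<'E'
from h import *
brief(); d=r.state()["position"][:2]-AX; print(np.hypot(*d),169.1-np.degrees(np.arctan2(d[1],d[0])))
a=np.radians(49.1); to([*(AX+108*np.array([np.cos(a),np.sin(a)])),22],-40.9)
E
```

```text
clock: 45.12
position: [520.4, -154.7, 22.8]
tcp_rot: [0.001, 0.716, 0.698, -0.0]
contact_force: [0.2, -6.1, 4.6]
gripper_width: 14.4
t 45.12 p [ 520.4 -154.7   22.8] F [ 0.17 -6.11  4.57] w 14.4 q [ 0.47  0.68 -0.41  2.13  0.63  0.45 -0.47]
106.54561069718683 80.67822807355729
to [np.float64(588.2120078814727), np.float64(-179.5678253298949), 22] delta [-0.0231, 0.0684, 0.0009] yaw 39.4 jaw now -1.5 q7 -0.466 tilt [ 0.    -0.002 -1.   ]
```

```bash
python3 -m creep '{"fingers":[-1,-1,-1,-1,-1,-1,-1,-1],"delta_pos":[[0.0012,0.0094,0],[0.0004,0.0188,0],[-0.0015,0.028,0],[-0.0045,0.0369,0],[-0.0081,0.0456,0],[-0.0125,0.054,0],[-0.018,0.0619,0],[-0.0229,0.0678,0]],"yaw":[5,10,15,20,25,30,35,39]}';python3 -m creep '{"fingers":[-1,-1,-1],"delta_pos":[[0,0,0],[0,0,0],[0,0,0]],"yaw":[0,0,0]}'
python3 - <<'E'
from h import *
brief(); d=r.state()["position"][:2]-AX; print(np.hypot(*d),169.1-np.degrees(np.arctan2(d[1],d[0])))
a=np.radians(49.1); to([*(AX+108*np.array([np.cos(a),np.sin(a)])),22],-40.9)
E
```

```text
clock: 45.78
position: [587.2, -180.7, 22.8]
tcp_rot: [0.001, 0.908, 0.418, -0.001]
contact_force: [-2.4, -6.2, 5.0]
gripper_width: 14.7
clock: 46.03
position: [586.9, -180.4, 22.8]
tcp_rot: [0.001, 0.907, 0.42, -0.001]
contact_force: [-2.5, -6.5, 5.0]
gripper_width: 14.6
t 46.03 p [ 586.9 -180.4   22.8] F [-2.51 -6.49  4.96] w 14.6 q [ 0.39  0.71 -0.27  1.97  0.38  0.5  -0.86]
106.54948428181633 119.76003633471248
to [np.float64(588.2120078814727), np.float64(-179.5678253298949), 22] delta [0.0014, 0.0005, 0.0008] yaw 0.6 jaw now -40.3 q7 -0.862 tilt [-0.    -0.002 -1.   ]
```

```bash
python3 -m creep '{"fingers":[0.5,0.5,0.5,0.5,0.5,0.5,0.5,0.5],"delta_pos":[[0.001,0,0],[0.001,0,0],[0.001,0,0],[0.001,0,0],[0.001,0,0],[0.001,0,-0.02],[0.001,0,-0.05],[0.001,0,-0.08]],"yaw":[0,0,0,0,0,0,0,0]}';python3 -m creep '{"fingers":[0.5,0.5,0.5,0.5,0.5,0.5,0.5,0.5],"delta_pos":[[0,0,-0.03],[0,0,-0.06],[0,0,-0.09],[-0.0,0.0,-0.12],[0.02,-0.0,-0.12],[0.05,-0.0,-0.12],[0.08,-0.0,-0.12],[0.11,0,-0.12]],"yaw":[0,0,0,0,0,0,0,0]}'
python3 - <<'E'
from h import *
brief()
c=cam("top"); save(c,"t22",(180,130,500,370),2.4); W=cloud(c)
m=(W[...,2]>88)&(W[...,2]<102)&(np.hypot(W[...,0]-588,W[...,1]+180)<35);print(m.sum(),np.median(W[m],0) if m.any() else 0)
c=cam("scene"); save(c,"s22",(200,120,520,360),2.4)
W=cloud(c); m=(W[...,2]>92)&(W[...,2]<102)&(np.hypot(W[...,0]-588,W[...,1]+180)<35);print(m.sum(),np.median(W[m],0) if m.any() else 0)
E
```

```text
clock: 46.7
position: [587.1, -176.6, 102.4]
tcp_rot: [-0.001, 0.907, 0.421, -0.001]
contact_force: [0.3, 0.1, -0.3]
gripper_width: 63.9
clock: 47.37
position: [659.5, -92.3, 222.8]
tcp_rot: [0.0, 0.907, 0.421, 0.0]
contact_force: [-0.3, -0.2, -0.4]
gripper_width: 64.0
t 47.37 p [659.5 -92.3 222.8] F [-0.34 -0.24 -0.37] w 64.0 q [ 0.31  0.53 -0.4   1.7   0.24  0.96 -0.88]
0 0
49 [ 587.18678206 -176.68731762   95.26503244]
```

View pics/t22.png

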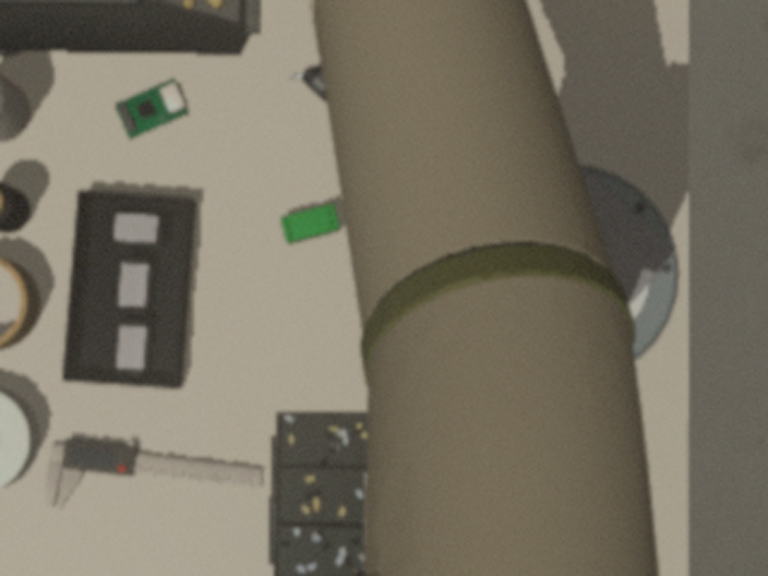

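View pics/s22.png

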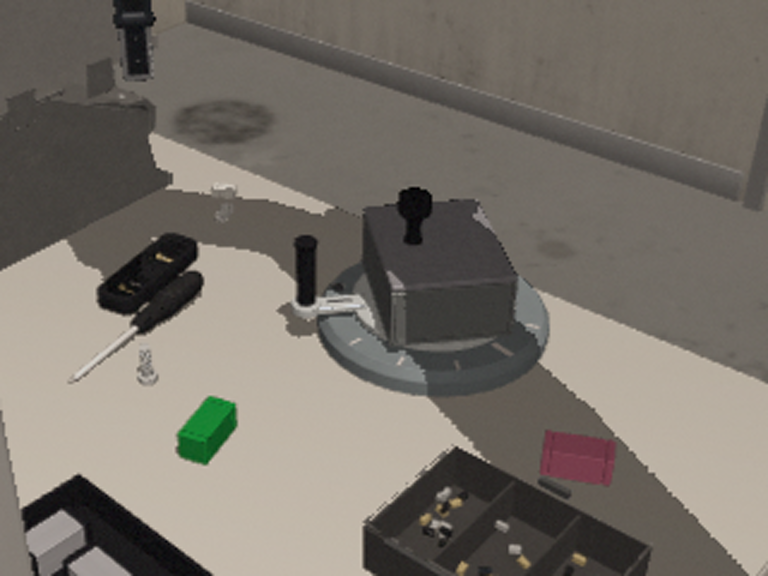

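Run:
```python
from h import *
c=cam("scene"); W=cloud(c); m=(np.hypot(W[...,0]-AX[0],W[...,1]-AX[1])<60)&(W[...,2]>75)&(W[...,2]<100); P=W[m]
A=np.c_[P[:,:2]-AX,np.ones(len(P))]; k=P[:,2]<92; print(np.linalg.lstsq(A[k],P[k,2],rcond=None)[0],k.sum())
brief(); r.job_done()
```

```text
[-6.82837754e-03 -6.73714768e-03  8.63962559e+01] 1308
t 47.52 p [659.9 -89.9 222. ] F [ 0.09 -0.08 -1.04] w 63.8 q [ 0.31  0.53 -0.4   1.7   0.24  0.96 -0.88]
the job is handed in; nothing more can be done
```

The job is done and handed in at 47.5 s. The stand started one click clockwise, and I swung it back to the zero mark before sorting.

- **Sorting:** There were four blanks. Three lifted as hollow (about 0.8–0.9 N) and are in the black tray. One lifted as solid (about 2.1 N over the reading just before) and is in the box.
- **Lid and turn:** I shut the lid at zero, then turned the stand four clicks clockwise and let go.

**Last checks**
- The handle arm covers the fourth short mark clockwise of the long zero mark. The arm read 119.8° just before I released the post.
- The lid top lies flat at 86.4 mm, which matches fully shut.
- The three hollow blanks are in the tray, and the robot is touching nothing.
- The green and pink look-alikes, the bolt, the board and the driver were not touched.

**What disagreed or went wrong**
- **Fingertip offset:** The fingertips really sit about 35 mm above the reported tool point. My first two grasps closed above a blank without moving it, and I allowed for the offset after that. The first swing gripped only the head of the post, but it held.
- **Lid press:** The last press on the lid peaked at about 53 N through the closed fingertips. I backed off at once. That is under the 120 N wrist limit, but above the 40 N limit for the arm or gripper body if fingertips count as part of it.
- **Knocked blank:** The solid blank had been moved a few centimetres before I reached it, so I measured it again before picking it up.
- **Not re-seen:** I did not see inside the box after shutting it. The stand's final position comes from the side camera, because the arm blocked the top view.

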